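# Fetch a transformer from under the bench riser with the reacher

### The job

A ferrite-core transformer has slid under the low wire riser. Take the reacher by its handle and trigger, slide its open jaws along the bench under the riser and around the transformer, and squeeze the trigger by feel, only until both jaws hold it: a hard pinch (over about 5 N from a jaw) chips the ferrite. Draw it out in the jaws, set it down gently inside the tray and let go, then lay the reacher flat on the bench clear of tray and riser; fingers never touch the transformer, the riser is not knocked, and the capacitor, flux bottle and solder spool stay where they are.

Things in the scene. Friction and masses are not known exactly. Their poses are not given: they have to be found in the camera images.
- reacher_grip (a point): Middle of the grip of a 280 g pistol-grip reacher lying on its side on the bench, half-way up (16 mm). Tool axes: x along the shaft to the jaws, y from shaft to handle butt, z up. The grip is 62 mm across in x (handle's flat back at -31 mm, released trigger's flat front at +31 mm) and 32 mm high: take it from above, one finger behind the handle, one before the trigger. It balances near here.
- reacher_handle (a point): Centre of the handle, a black bar 26 mm thick (x), 32 mm high, 105 mm long along the tool's y: from -40 to +65 mm of reacher_grip. This point is at x = -18, y = +12.5 mm of reacher_grip, axes alike.
- reacher_head (a point): Middle of the reacher's head: x = +197, y = -55 mm of reacher_grip, 12 mm above the tool's underside. Head: 26 mm long, 30 wide, 24 high. The shaft, a 12 mm aluminium tube 13 mm above the underside, and the black housing (105 x 36 x 32 mm, from x = -31 to +74 mm) lie on the same line y = -55 mm. From the shaft on, nothing is higher than 24 mm.
- reacher_mouth (a point): Point between the two jaw pads: x = +270, y = -55 mm of reacher_grip, 11 mm above the tool's underside; axes as reacher_grip.
- trigger: Grey trigger bar, 62 mm long (tool y from -31 to +31 mm), 12 thick, 28 high. Slides straight back (tool -x) by up to 20 mm, so the grip squeezes from 62 to 42 mm; springs forward when let go. It pushes back with 4.5 N released, 7.5 N at full travel with empty jaws, plus 1.9 N for each newton that each jaw presses on a thing held. Origin: grip middle, on the underside.
- jaw_left: Left jaw (tool +y side): spring-steel finger, hinged at tool x = 205 mm, with a flat rubber pad 24 mm long and 16 high (3 to 19 mm above the underside), centred 65 mm ahead of the hinge. Released, the pads stand 46 mm apart (66 mm over the jaw backs); the gap closes 1.9 mm per mm of trigger, to 8 mm. On a thing held the jaw flexes 0.5 mm per newton. Origin on the hinge.
- jaw_right: Right jaw (tool -y side), the mirror image of the left.
- transformer_c (a point): Centre of a small transformer, a block 26 x 20 x 17 mm (x, y, z) of dark ferrite with copper winding, 20 to 40 g, standing on the bench under the riser 55 to 110 mm in from its front edge, turned any way. Ferrite chips if a jaw presses on it with over 5 N; 2 to 3 N holds it well.
- riser: Low chrome wire shelf fixed on the bench, 300 x 300 mm, four corner legs 10 mm thick; the gap under it is 44 mm high, its top at 52 mm. Origin on the bench under its centre. Its front edge (local y = -150 mm) faces the robot's right; local x runs along that edge, legs at +-150 mm. A black control unit, 190 x 115 mm and 105 high, stands on the rear half (local y from 27 mm).
- tray: Empty black parts tray fixed on the bench, 130 x 110 mm (x, y) outside, rim 12 mm high, walls and floor 3 mm thick. Origin on the bench under its centre.
- capacitor: Bystander: upright black capacitor, 22 mm across, 32 mm high, standing under the riser near its local +x side. Origin under its centre.
- flux_bottle: Bystander: white flux bottle, 48 mm across, 110 mm high, beyond the tray. Origin under its centre.
- solder_spool: Bystander: spool of solder, 64 mm across, 50 mm high, near the robot's base on its left. Origin under its centre.

How it is judged:
On the way, in this order (a step that is already met when the one before it is completed fails the run):
1. the trigger is squeezed and both jaws grip the transformer while it is still under the riser (contact force between each of jaw_left, jaw_right and transformer above 0.8 N and contact force between the fingers and trigger above 2 N and y of transformer_c in the frame of riser above -0.15 m), for 0.2 s.
2. the transformer is drawn out past the riser's edge, still gripped by both jaws (contact force between each of jaw_left, jaw_right and transformer above 0.4 N and y of transformer_c in the frame of riser below -0.17 m), for 0.1 s.
At the end, for the whole second after the job is handed in: The transformer rests inside the tray (centre within 55 mm in x and 45 mm in y of its middle, at most 18 mm high), still and clear of the reacher; the reacher lies still and flat on the bench (grip centre under 28 mm high, tilt under 0.12 rad), touching neither tray nor riser (x of transformer_c in the frame of tray between -0.055 and 0.055 m and y of transformer_c in the frame of tray between -0.045 and 0.045 m and z of transformer_c in the frame of tray below 0.018 m and linear speed of each of transformer, reacher below 0.03 m/s and contact force between reacher and transformer below 0.05 N and contact force between reacher and tray below 0.05 N and contact force between reacher and riser below 0.05 N and height (world z) of reacher_grip below 0.028 m and angle between reacher_grip's own z axis and vertical below 0.12 rad).
It fails at once if the transformer is pinched with more than 5 N by a jaw (contact force between any of jaw_left, jaw_right and transformer above 5 N).
It fails at once if the fingers or the arm touch the transformer (contact force between any of the fingers, the arm and transformer above 0.3 N).
It fails at once if the transformer is dropped or flung (over 0.7 m/s) (linear speed of transformer above 0.7 m/s).
It fails at once if the reacher or the robot knocks the riser with more than 12 N (contact force between any of reacher, the arm, the fingers and riser above 12 N).
It fails at once if the capacitor, the flux bottle or the solder spool is moved more than 20 mm (distance of any of capacitor, flux_bottle, solder_spool from where it was at the start of the episode above 0.02 m).
It also fails if it takes over 64 s, if anything falls off the work surface, if the arm or the gripper's body presses on something with over 40 N, if the wrist force passes 120 N, or if a joint passes its speed limit or range.

### The arm

A 6-joint arm with a two-finger parallel gripper is mounted at the origin on the work surface. World frame = base frame: x ahead of the robot, y to its left, z up, the work surface at z = 0. Lengths are in m, angles in rad, forces in N, time in s.
With the tool pointing down it reaches from about 0.3 to 0.875 m from the base axis. Payload 6.4 kg.
Tool frame: the origin (TCP) lies between the finger pads; the fingertips stand ctrl.tip_reach ahead of it and the grasp point (between the pads) lies 11 mm behind it (ctrl.tip_reach is the distance from the TCP to the fingertips, in m); z points along the fingers, x is the direction in which the jaws open and shut, and the axes are right-handed (so a half turn about z gives the same grasp; the last joint's range is limited). The gripper opens to 85 mm and grips with 20 to 120 N. Pads are 22 mm wide; open, the fingers measure 114 mm over their backs; the gripper's body (76 mm by 85 mm) begins 54 mm behind the grasp point. The pads swing forward as they close: fully open they stand 13 mm farther back than shut.
Start: joints at [-0.206, 0.181, 1.607, -0, 1.354, -0.206], TCP at [0.575, 0, 0.239] pointing down, gripper open.
Joint ranges: [-2.99, 2.99], [-0.89, 2.07], [0.3, 2.58], [-1.14, 4.28], [0, 2.63], [-3.12, 3.12]. Speed limits (rad/s): [2.57, 2.57, 3.01, 3.14, 3.14, 3.14].

### API

Orientations are given as a unit quaternion [w, x, y, z].
In Python, from bench import telemetry, viewer, ticket, nets, ctrl gives the robot as it stands.
- The arm moves only by the tool step_arm, never from a script. Its argument "plan" is a list of rows, each a list of 2 entries, a list of its own where there are three numbers: the shift along the tool's x, y, z in m, then the turn, a rotation vector about the tool's x, y, z in degrees. A call has 1 to 5 rows; each row is the pose to reach, as a shift and turn from the pose commanded when the call began, along the tool's axes at that moment; what a row does not reach only later rows make up. A row lasts 1/10 s, in which the tool goes at most 50 mm and 8.59 degrees, less where a joint would pass 70% of its speed; a pose out of reach is approached as far as the arm can. A call with a gripper value outside its range is refused whole. "fingers" is the opening in per cent of the stroke, from 0 (shut) to 100 (fully open), set as the call begins (left out, the last holds). The fingers move at their own pace and stop on an object; the grip force is fixed at half the most. Time passes only in rows, so rows that repeat a pose let the fingers close. It gives the time, the measured TCP pose, the force and the opening at its end, in the units of the state.
- telemetry.get_obs(): the state, without advancing time (a new reading comes with each control period).
- viewer.camera(name): name is "scene" or "side" or "wrist"; returns the picture (400x640x3 uint8, red, green, blue); there is no depth.
- viewer.get_calibration(name): a dict with "K" (3x3 intrinsics, pixels), "origin" and "orientation" of the camera in the world. Camera axes: x right, y up, looking along -z (the intrinsics and any distortion apply to the point x, -y, -z); pixel columns grow to the right and rows downward; lengths in m; the calibration is good to about 2 mm. A picture is of the moment at which its call begins: read the wrist's pose just before it. get_calibration takes no time and is no camera call; for the wrist camera it gives the pose at the moment of the call.
- ticket.hand_in(): hands the job in, once; it reports no verdict.
Trained networks look in the newest picture that a camera, given by its name, has taken for a name from the list of things; names that differ only in an ending like _2 or _b are one class to them, and where a whole thing is asked for, a point or a joint stands for the part that bears it (a point fixed in the world has none). Each returns a list of dicts, best first, with "score" (0 to 1); they miss things now and then, are a little off and sometimes report something else, mostly with a low value. They report only what shows in the picture. A call takes as long as a camera call.
- nets.boxes_of(thing, camera): "extent" ([left, top, right, bottom] in pixels, round what is visible of it).
The state is a dict: "time_s": time; "q": joint angles; "dq": joint speeds; "joint_efforts": joint torques, N m; "eef_pos": TCP position; "eef_rot": TCP orientation; "wrist_force": force on the tool from outside, world axes, zero at the start; "torque": the same for the moment, N m; "opening": opening from 0.0 (shut) to 1.0 (fully open).
Only numpy, scipy, OpenCV 4.12 (cv2) and the standard library are available. Lean on these libraries where they do the work, as an engineer would, in place of code of your own. Each camera call takes 0.05 s, during which the arm holds its last target.

## Working session

There is one attempt and no reset: what is moved stays moved. The work goes in short steps, Python scripts to look and compute and a tool call to move; the robot and the scene stay as the last step left them, time stands still between calls to the robot, and variables do not carry over. Pictures are saved under pics/ and viewed, and the job is handed in when it is done.

Besides the shell and the picture viewer there is one more tool, called after ">>>" by a JSON object that holds its "api" and its "payload", one argument or row to a line. step_arm: Moves the arm, as the interface text tells. Its arguments: {"type":"object","properties":{"plan":{"type":"array"},"fingers":{"type":"number"}},"required":["plan"]}

```bash
ls; mkdir -p pics
python3 - <<'E'
from bench import telemetry, viewer, ctrl
import cv2
print(telemetry.get_obs(), ctrl.tip_reach)
for n in("scene","side","wrist"):
    c=viewer.get_calibration(n);print(n,c)
    cv2.imwrite(f"pics/{n}0.png",viewer.camera(n)[:,:,::-1])
E
```

```text
pics
{'time_s': 0.0, 'q': array([-2.06323767e-01,  1.81558404e-01,  1.60800854e+00,  1.99898918e-05,
        1.35375542e+00, -2.06290500e-01]), 'dq': array([-1.18124443e-03,  6.22794037e-04, -4.16570496e-04, -1.82906318e-04,
       -6.45463743e-05,  5.18248047e-04]), 'joint_efforts': array([ 3.41415571e-04, -4.44869328e+01, -3.51340663e+01, -2.51131587e-04,
        9.11703974e-03,  3.43231875e-05]), 'eef_pos': array([5.74474430e-01, 1.20042930e-04, 2.38374098e-01]), 'eef_rot': array([-1.86714135e-04,  9.99999626e-01, -1.87939315e-05, -8.44514729e-04]), 'wrist_force': array([ 0.57419631,  0.24737998, -0.84489332]), 'torque': array([0.02030416, 0.05386688, 0.02797266]), 'opening': 1.0013933156600707} 0.008
scene {'K': array([[400.28593768,   0.        , 321.5568418 ],
       [  0.        , 400.28593768, 207.59776701],
       [  0.        ,   0.        ,   1.        ]]), 'origin': array([ 1.16676261, -0.18416694,  0.63169152]), 'orientation': array([0.73988219, 0.34398704, 0.24006504, 0.525943  ])}
side {'K': array([[490.63890389,   0.        , 315.73608751],
       [  0.        , 490.63890389, 197.45075901],
       [  0.        ,   0.        ,   1.        ]]), 'origin': array([0.38584484, 0.7818726 , 0.96567431]), 'orientation': array([-0.10700868, -0.03256122,  0.33492055,  0.93558385])}
wrist {'K': array([[289.70728323,   0.        , 319.19219722],
       [  0.        , 289.70728323, 203.95514422],
       [  0.        ,   0.        ,   1.        ]]), 'origin': array([0.57421704, 0.07245741, 0.37305536]), 'orientation': array([ 9.89494556e-01, -1.44569848e-01,  2.87359927e-04,  1.40751421e-05])}
```

View pics/scene0.png

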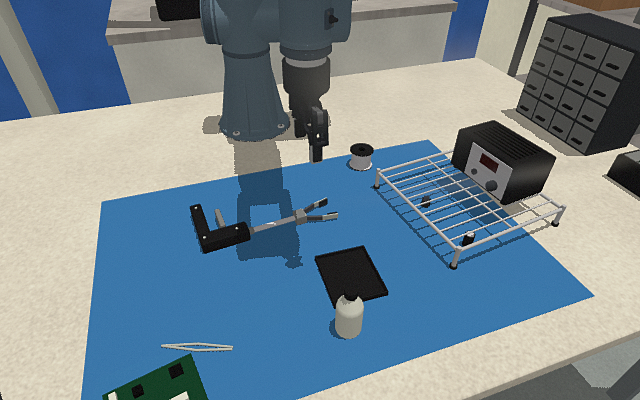

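View pics/side0.png

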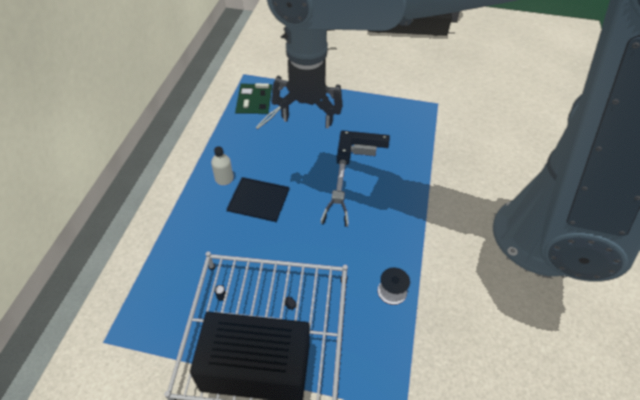

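View pics/wrist0.png

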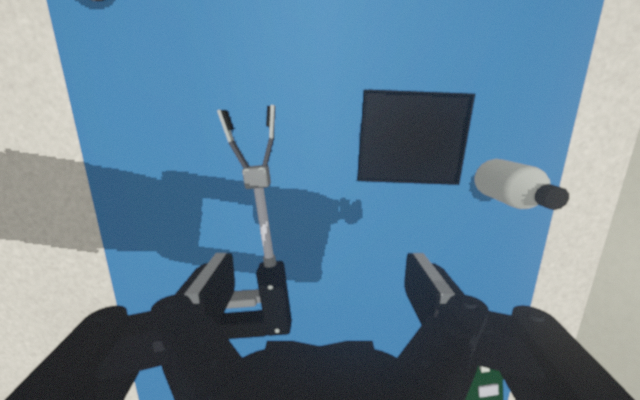

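```bash
cat > h.py <<'E'
import numpy as np
from scipy.spatial.transform import Rotation as R
from bench import telemetry, viewer, nets, ctrl
def ray(cal,u,v):
    K=cal["K"];o=np.array(cal["origin"]);q=cal["orientation"]
    d=np.array([(u-K[0,2])/K[0,0],-(v-K[1,2])/K[1,1],-1.])
    return o,R.from_quat([q[1],q[2],q[3],q[0]]).apply(d)
def plane(cal,u,v,z):
    o,d=ray(cal,u,v);return o+d*(z-o[2])/d[2]
def proj(cal,p):
    K=cal["K"];q=cal["orientation"]
    c=R.from_quat([q[1],q[2],q[3],q[0]]).inv().apply(np.array(p)-cal["origin"])
    return K[0,0]*c[0]/-c[2]+K[0,2], K[1,1]*-c[1]/-c[2]+K[1,2]
def tri(obs):
    A=np.zeros((3,3));b=np.zeros(3)
    for cal,u,v in obs:
        o,d=ray(cal,u,v);d/=np.linalg.norm(d);P=np.eye(3)-np.outer(d,d);A+=P;b+=P@o
    x=np.linalg.solve(A,b)
    return x,[np.array(proj(c,x))-[u,v] for c,u,v in obs]
E
python3 - <<'E'
from h import *
np.set_printoptions(precision=4,suppress=True)
for n in("scene","side","wrist"):
    c=viewer.get_calibration(n); viewer.camera(n)
    for t in("reacher_grip","reacher_handle","reacher_head","reacher_mouth","trigger","jaw_left","jaw_right","transformer_c","riser","tray","capacitor","flux_bottle","solder_spool"):
        r=nets.boxes_of(t,n)[:2]
        for k in r:
            e=k["extent"]; print(n,t,np.round(e,1),round(k["score"],2),plane(c,(e[0]+e[2])/2,(e[1]+e[3])/2,0.012)[:2])
print(telemetry.get_obs()["time_s"])
E
```

```text
scene reacher_grip [189.9 203.  339.8 253.2] 0.58 [ 0.5069 -0.0832]
scene reacher_handle [461.2 231.7 473.7 245.9] 0.62 [0.6847 0.3291]
scene reacher_handle [190.7 197.6 336.7 251.3] 0.61 [ 0.4942 -0.0829]
scene reacher_head [191.  200.  337.5 251.8] 0.59 [ 0.4994 -0.0828]
scene trigger [217.9 207.2 226.9 229.8] 0.46 [ 0.4435 -0.1684]
scene transformer_c [419.4 192.5 427.7 213. ] 0.56 [0.5443 0.3016]
scene transformer_c [347.2 143.9 372.8 170.7] 0.18 [0.3106 0.2353]
scene riser [374.1 122.6 568.4 267.4] 0.85 [0.5563 0.4298]
scene tray [313.3 247.5 388.6 310.9] 0.8 [0.7058 0.0437]
scene capacitor [462.1 230.9 475.3 246.4] 0.71 [0.6852 0.332 ]
scene flux_bottle [336.7 285.  362.6 339.8] 0.93 [0.7766 0.0117]
scene solder_spool [345.5 141.2 374.9 173.4] 0.82 [0.3108 0.2359]
side reacher_grip [321.1 133.4 389.2 228.2] 0.82 [ 0.4625 -0.06  ]
side reacher_handle [320.4 130.6 387.3 228.2] 0.67 [ 0.4666 -0.064 ]
side reacher_head [319.6 131.2 390.  227.4] 0.69 [ 0.4642 -0.0649]
side reacher_mouth [318.6 129.3 390.7 225.7] 0.94 [ 0.4657 -0.071 ]
side trigger [351.7 142.1 376.7 152.4] 0.7 [ 0.4
[... 454 characters left out ...]
le [212.3 148.7 232.  187.9] 0.63 [ 0.8113 -0.0221]
side solder_spool [379.3 267.4 409.8 305.5] 0.96 [0.3252 0.2239]
wrist reacher_grip [220.9 106.5 291.6 336.9] 0.63 [ 0.4913 -0.0603]
wrist reacher_handle [219.7 105.3 290.3 339.4] 0.78 [ 0.4896 -0.0612]
wrist reacher_head [216.6 105.3 289.9 338. ] 0.87 [ 0.4873 -0.0603]
wrist trigger [230.9 286.1 261.6 304.9] 0.97 [ 0.4699 -0.1732]
wrist jaw_left [217.6 107.6 234.3 140. ] 0.83 [0.4626 0.065 ]
wrist jaw_right [266.7 101.9 273.8 139.9] 0.64 [0.5161 0.0683]
wrist tray [357.9  86.8 471.  187.6] 0.63 [0.6911 0.0492]
wrist tray [215.8 105.8 291.8 341.4] 0.24 [ 0.4879 -0.063 ]
wrist flux_bottle [474.9 159.  567.1 209. ] 0.85 [ 0.8328 -0.0092]
2.25
```

Run:
```python
import cv2
a=cv2.imread("pics/side0.png");cv2.imwrite("pics/s1.png",cv2.resize(a[235:400,160:400],None,fx=3.3,fy=3.3,interpolation=2))
a=cv2.imread("pics/scene0.png");cv2.imwrite("pics/c1.png",cv2.resize(a[130:290,350:590],None,fx=3.3,fy=3.3,interpolation=2))
a=cv2.imread("pics/scene0.png");cv2.imwrite("pics/c2.png",cv2.resize(a[180:265,180:350],None,fx=4.6,fy=4.6,interpolation=2))
a=cv2.imread("pics/wrist0.png");cv2.imwrite("pics/w2.png",cv2.resize(a[90:345,180:345],None,fx=2.3,fy=2.3,interpolation=2))
```

```text
(no output)
```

View pics/s1.png

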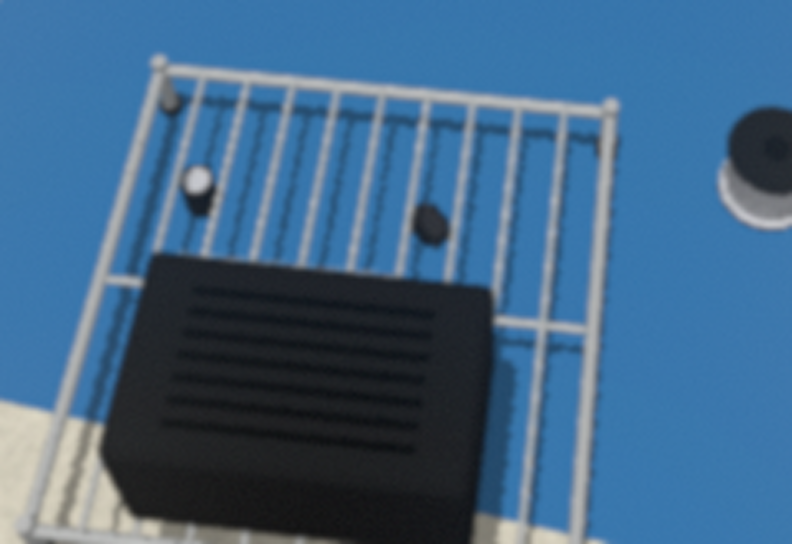

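View pics/c1.png

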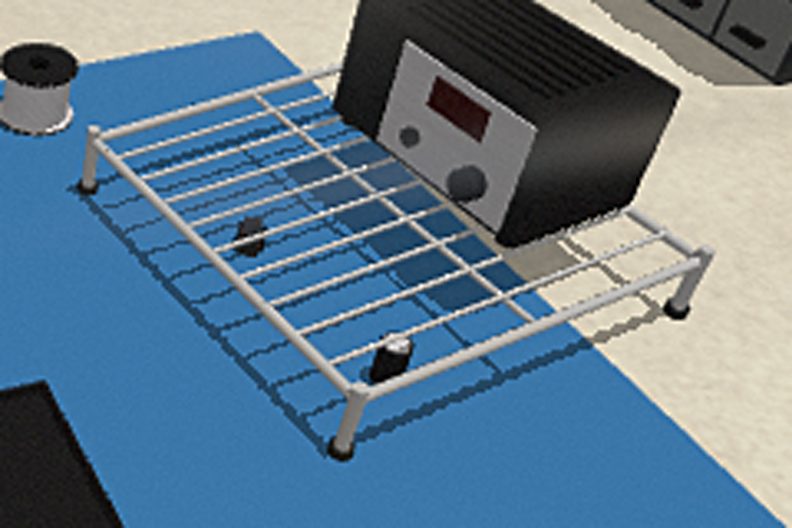

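View pics/c2.png

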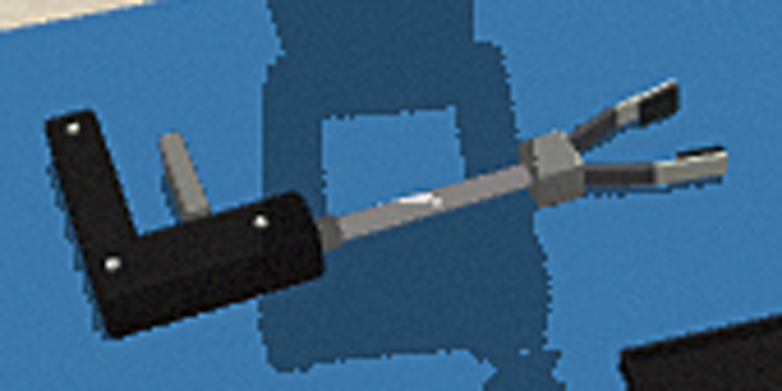

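View pics/w2.png

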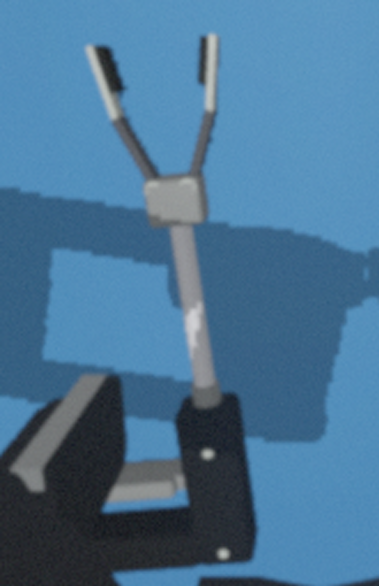

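>>> {"api": "step_arm", "payload": {
  "plan": [
    [[-0.025,-0.21,0.1],[0,0,0]],
    [[-0.025,-0.21,0.1],[0,0,0]],
    [[-0.025,-0.21,0.1],[0,0,0]],
    [[-0.025,-0.21,0.1],[0,0,0]],
    [[-0.025,-0.21,0.1],[0,0,0]]
  ]
}}

```text
time_s: 2.75
eef_pos: [0.5486, 0.2126, 0.1377]
eef_rot: [-0.0, 1.0, 0.001, -0.001]
wrist_force: [0.8, -0.3, -0.1]
opening: 0.998
```

>>> {"api": "step_arm", "payload": {
  "plan": [
    [[0,0,0],[0,0,0]],
    [[0,0,0],[0,0,0]]
  ]
}}

```text
time_s: 2.95
eef_pos: [0.5497, 0.2104, 0.139]
eef_rot: [0.0, 1.0, 0.001, -0.0]
wrist_force: [0.7, -0.6, -0.6]
opening: 1.002
```

```bash
cat > shot.py <<'E'
import sys,cv2,pickle
from h import *
n,name=sys.argv[1:3]
c=viewer.get_calibration(n); im=viewer.camera(n)[:,:,::-1]
cv2.imwrite(f"pics/{name}.png",im); pickle.dump(c,open(f"pics/{name}.pkl","wb"))
if len(sys.argv)>3:
    x0,y0,x1,y1=map(int,sys.argv[3:7]); s=min(800/(x1-x0),600/(y1-y0))
    cv2.imwrite(f"pics/{name}_z.png",cv2.resize(im[y0:y1,x0:x1],None,fx=s,fy=s,interpolation=2)); print("scale",s)
o=telemetry.get_obs();print(o["time_s"],o["eef_pos"].round(4),o["opening"])
E
python3 shot.py wrist w3
```

```text
3.0 [0.5504 0.2097 0.1397] 1.0005137787128142
```

View pics/w3.png

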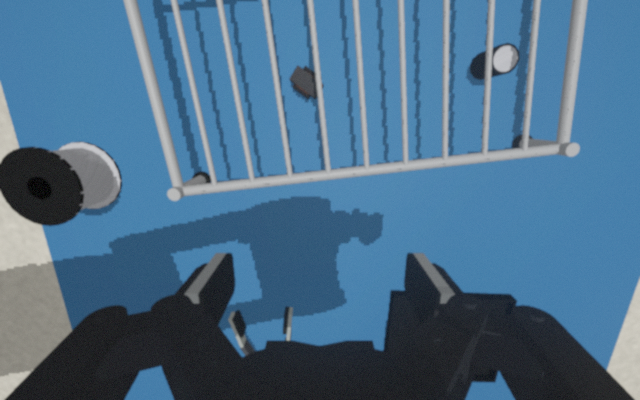

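Run:
```python
import cv2
a=cv2.imread("pics/w3.png");cv2.imwrite("pics/w3z.png",cv2.resize(a[50:115,265:365],None,fx=8,fy=8,interpolation=2))
a=cv2.imread("pics/scene0.png");cv2.imwrite("pics/c3z.png",cv2.resize(a[185:225,400:460],None,fx=13,fy=13,interpolation=2))
```

```text
(no output)
```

View pics/w3z.png

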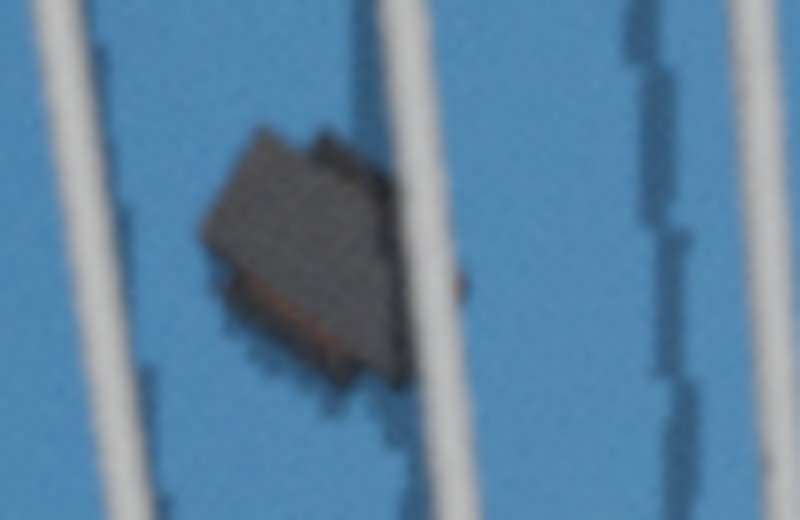

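View pics/c3z.png

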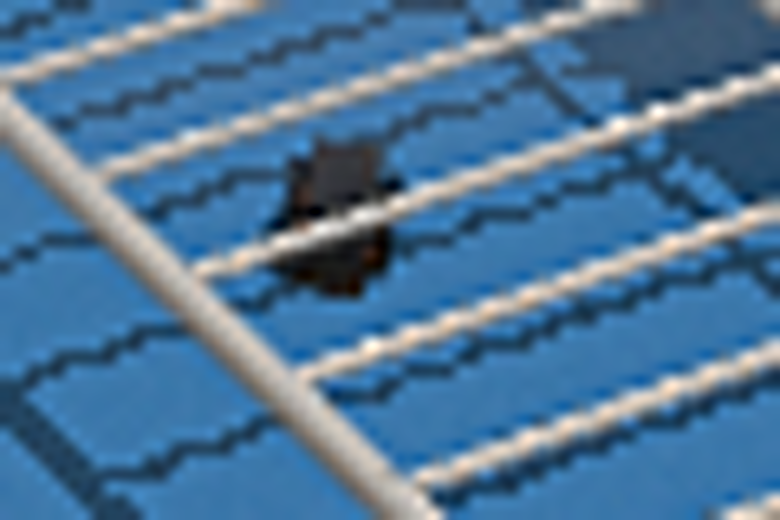

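Run:
```python
from h import *
import pickle
np.set_printoptions(precision=4,suppress=True)
c=pickle.load(open("pics/w3.pkl","rb"))
P=[plane(c,265+x/8,50+y/8,0.017)[:2] for x,y in [(262,130),(205,232),(405,385)]]
for p in P:print(p)
print([np.linalg.norm(P[i]-P[i+1]) for i in (0,1)],[np.degrees(np.arctan2(*(P[i+1]-P[i])[::-1])) for i in (0,1)], "diagmid",(P[0]+P[2])/2)
# riser front top corners ends of rail at z~.052
for u,v in[(175,194),(571,149)]:
    print("leg",plane(c,u,v,0.052))
for u,v in[(202,180),(524,142)]:
    print("foot",plane(c,u,v,0.004))
print("cap top",plane(c,506,58,0.032))
print("mouth jaws tips",plane(c,233,312,.019),plane(c,290,306,.019))
s=viewer.get_calibration("scene")
for z in (0.017,): print("scene trans top",plane(s,400+345/13,185+155/13,z),plane(s,400+340/13,185+215/13,.009))
sd=viewer.get_calibration("side")
print("side trans",plane(sd,160+431/3.3,235+224/3.3,.010))
print("side legs",plane(sd,160+158/3.3,235+62/3.3,.052),plane(sd,160+611/3.3,235+104/3.3,.052),"rear",plane(sd,160+30/3.3,235+525/3.3,.052))
print("scene legs",plane(s,350+93/3.3,130+133/3.3,.052),plane(s,350+357/3.3,130+390/3.3,.052),plane(s,350+705/3.3,130+253/3.3,.052))
# triangulated center of transformer
print(tri([(c,265+330/8,50+250/8),(s,400+340/13,185+215/13),(sd,160+431/3.3,235+224/3.3)]))
```

```text
[0.5318 0.3223]
[0.5258 0.3128]
[0.5462 0.2981]
[np.float64(0.011284876990711342), np.float64(0.02516913176303458)] [np.float64(-122.21735972132365), np.float64(-35.709475368095)] diagmid [0.539  0.3102]
leg [0.4354 0.2245 0.052 ]
leg [0.7395 0.2602 0.052 ]
foot [0.4383 0.2257 0.004 ]
foot [0.7362 0.2615 0.004 ]
cap top [0.6904 0.326  0.032 ]
mouth jaws tips [0.4606 0.0901 0.019 ] [0.5196 0.0974 0.019 ]
scene trans top [0.532  0.3161 0.017 ] [0.5393 0.3124 0.009 ]
side trans [0.5372 0.313  0.01  ]
side legs [0.7373 0.2603 0.052 ] [0.4378 0.2233 0.052 ] rear [0.6983 0.5588 0.052 ]
scene legs [0.435  0.2279 0.052 ] [0.7324 0.2626 0.052 ] [0.6993 0.5627 0.052 ]
(array([0.5381, 0.3124, 0.0082]), [array([-0.1362, -0.423 ]), array([-0.2976, -0.0576]), array([-0.2775,  0.0537])])
```

Run:
```python
from h import *
from scipy.optimize import least_squares
np.set_printoptions(precision=4,suppress=True)
s=viewer.get_calibration("scene")
import pickle
w={'K':s['K']*0,'origin':np.array([0.57421704, 0.07245741, 0.37305536]),'orientation':np.array([ 9.89494556e-01, -1.44569848e-01,  2.87359927e-04,  1.40751421e-05])}
w['K']=np.array([[289.70728,0,319.192],[0,289.70728,203.955],[0,0,1]])
sc=lambda x,y:(180+x/4.6,180+y/4.6)
ww=lambda x,y:(180+x/2.3,90+y/2.3)
T=32;
obs=[(s,sc(46,122),(-31,65,T)),(s,sc(95,112),(-5,65,T)),(s,sc(135,238),(-5,-37,T)),(s,sc(305,195),(74,-37,T)),(s,sc(325,250),(74,-73,T)),
(s,sc(523,143),(184,-40,24)),(s,sc(565,135),(210,-40,24)),(s,sc(583,170),(210,-70,24)),
(w,ww(145,184),(210,-40,24)),(w,ww(203,176),(210,-70,24)),(w,ww(207,222),(184,-70,24)),(w,ww(150,225),(184,-40,24)),(w,ww(180,410),(74,-37,T)),(w,ww(240,397),(74,-73,T)),(w,ww(253,556),(-31,-73,T))]
def f(p):
    c,si=np.cos(p[2]),np.sin(p[2]);r=[]
    for cal,uv,m in obs:
        X=[p[0]+(c*m[0]-si*m[1])/1e3,p[1]+(si*m[0]+c*m[1])/1e3,m[2]/1e3]
        r+=list(np.array(proj(cal,X))-uv)
    return r
r=least_squares(f,[.45,-.2,1.6],loss="soft_l1");print(r.x,np.degrees(r.x[2]));print(np.array(r.fun).reshape(-1,2))
p=r.x;c,si=np.cos(p[2]),np.sin(p[2])
print("mouth",p[0]+c*.27+si*.055,p[1]+si*.27-c*.055)
```

```text
[ 0.4625 -0.1983  1.6674] 95.53234648099283
[[-1.0024  0.1339]
 [-0.3404 -0.6752]
 [ 1.005  -0.4705]
 [-0.4623 -1.3519]
 [ 0.0379 -3.0792]
 [-1.0949  0.0474]
 [ 0.1237 -1.2286]
 [ 1.3138 -1.0834]
 [ 0.2615 -2.6894]
 [-0.4391 -1.5892]
 [ 0.9167 -0.6941]
 [ 1.6815  0.2813]
 [-1.0963  2.2948]
 [-0.1165  5.5996]
 [ 3.9113  2.3689]]
mouth 0.49119678326262206 0.07573567673001785
```

>>> {"api": "step_arm", "payload": {
  "plan": [
    [[-0.044,0.205,-0.02],[0,0,42]],
    [[-0.044,0.205,-0.02],[0,0,42]],
    [[-0.044,0.205,-0.02],[0,0,42]],
    [[-0.044,0.205,-0.02],[0,0,42]],
    [[-0.044,0.205,-0.02],[0,0,42]]
  ]
}}

```text
time_s: 3.5
eef_pos: [0.5062, -0.001, 0.1612]
eef_rot: [0.001, 0.931, -0.364, 0.002]
wrist_force: [0.6, 0.6, 0.3]
opening: 1.001
```

```bash
cat > go.py <<'E'
# target TCP x y z and heading psi(deg) -> tool-frame shift & z turn from measured pose (assumes near-down)
import sys
from h import *
o=telemetry.get_obs();q=o["eef_rot"];r=R.from_quat([q[1],q[2],q[3],q[0]])
x,y,z,psi=map(float,sys.argv[1:5])
c,s=np.cos(np.radians(psi)),np.sin(np.radians(psi))
M=np.array([[c,s,0],[s,-c,0],[0,0,-1]])
print("t",round(o["time_s"],2),"pos",o["eef_pos"].round(4),"psi",np.degrees(np.arctan2(*r.as_matrix()[1::-1,0])).round(2),"q",o["q"].round(2),"F",o["wrist_force"].round(2),"op",round(o["opening"],4))
print("shift",r.inv().apply(np.array([x,y,z])-o["eef_pos"]).round(4),"turn",np.degrees((r.inv()*R.from_matrix(M)).as_rotvec()).round(2))
E
python3 go.py 0.4625 -0.198 0.16 -84.5
```

```text
t 3.5 pos [ 0.5062 -0.001   0.1612] psi -42.71 q [-0.24  0.11  1.85 -0.    1.17  0.51] F [0.61 0.56 0.26] op 1.0011
shift [0.1015 0.1744 0.0016] turn [-0.09 -0.21 41.79]
```

>>> {"api": "step_arm", "payload": {
  "plan": [
    [[0.1015,0.175,0.0],[0,0,42]],
    [[0.1015,0.175,0.0],[0,0,42]],
    [[0.1015,0.175,0.0],[0,0,42]],
    [[0.1015,0.175,0.0],[0,0,42]],
    [[0.1015,0.175,0.0],[0,0,42]]
  ]
}}

```text
time_s: 4.0
eef_pos: [0.4633, -0.2006, 0.1611]
eef_rot: [0.001, 0.738, -0.674, 0.002]
wrist_force: [-0.2, 1.4, -0.6]
opening: 0.999
```

>>> {"api": "step_arm", "payload": {
  "plan": [
    [[0,0,0],[0,0,0]],
    [[0,0,0],[0,0,0]]
  ]
}}

```text
time_s: 4.2
eef_pos: [0.4641, -0.1938, 0.1599]
eef_rot: [-0.0, 0.744, -0.668, 0.001]
wrist_force: [0.1, 1.4, -0.3]
opening: 1.0
```

```bash
python3 shot.py wrist w4; python3 go.py 0.4625 -0.198 0.16 -84.5
```

```text
4.25 [ 0.4643 -0.193   0.1597] 1.0014159291637292
t 4.25 pos [ 0.4643 -0.193   0.1597] psi -83.84 q [-0.63  0.11  1.86  0.    1.17  0.83] F [-0.72 -0.07 -0.08] op 1.0014
shift [ 0.0048  0.0023 -0.0003] turn [-0.03 -0.02  0.66]
```

View pics/w4.png

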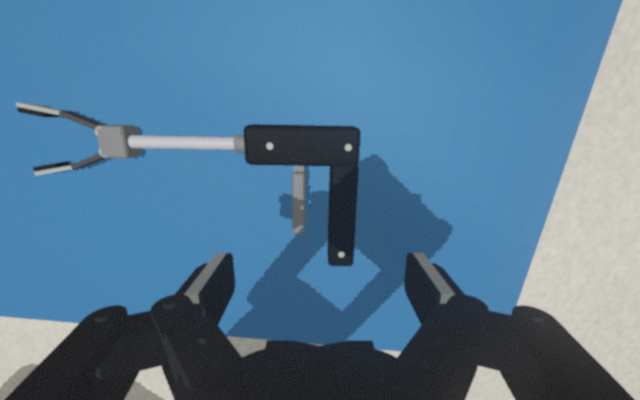

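Run:
```python
import cv2
a=cv2.imread("pics/w4.png");cv2.imwrite("pics/w4z.png",cv2.resize(a[95:275,10:370],None,fx=2.2,fy=2.2,interpolation=2))
```

```text
(no output)
```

View pics/w4z.png

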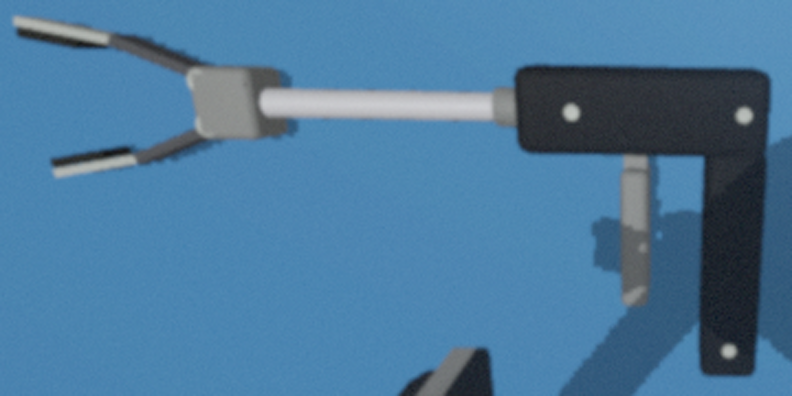

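```bash
cat > fit4.py <<'E'
from h import *
from scipy.optimize import least_squares
import pickle
np.set_printoptions(precision=4,suppress=True)
w=pickle.load(open("pics/w4.pkl","rb"))
z=lambda x,y:(10+x/2.2,95+y/2.2)
T=32
obs=[(w,z(517,68),(74,-73,T)),(w,z(769,71),(-31,-73,T)),(w,z(519,151),(74,-37,T)),(w,z(754,374),(-31,65,T)),(w,z(701,374),(-5,65,T)),(w,z(707,155),(-5,-37,T)),
(w,z(192,70),(210,-70,24)),(w,z(200,137),(210,-40,24)),(w,z(254,137),(184,-40,24)),(w,z(250,69),(184,-70,24)),
(w,z(620,304),(31,31,28)),(w,z(622,168),(31,-31,28))]
def f(p):
    c,si=np.cos(p[2]),np.sin(p[2]);r=[]
    for cal,uv,m in obs:
        X=[p[0]+(c*m[0]-si*m[1])/1e3,p[1]+(si*m[0]+c*m[1])/1e3,m[2]/1e3+p[3]]
        r+=list(np.array(proj(cal,X))-uv)
    return r
r=least_squares(f,[.45,-.2,1.6,0],loss="soft_l1");print(r.x,np.degrees(r.x[2]));print(np.array(r.fun).reshape(-1,2))
E
python3 fit4.py
```

```text
[ 0.4572 -0.2     1.6606 -0.0044] 95.14538060051716
[[-2.2773 -1.4795]
 [ 1.2847 -0.8198]
 [-0.9244  1.2242]
 [ 0.3996  0.7167]
 [-0.8586  0.3744]
 [-0.831   0.7819]
 [-1.272  -1.7098]
 [ 1.4903  0.7918]
 [ 4.646   1.2405]
 [ 0.9568 -0.7678]
 [ 0.8289 -0.6851]
 [-0.6908 -0.0755]]
```

```bash
python3 go.py 0.459 -0.200 0.010 -84.8
```

```text
t 4.25 pos [ 0.4643 -0.193   0.1597] psi -83.84 q [-0.63  0.11  1.86  0.    1.17  0.83] F [-0.72 -0.07 -0.08] op 1.0014
shift [0.0063 0.0061 0.1497] turn [-0.03 -0.02  0.96]
```

>>> {"api": "step_arm", "payload": {
  "plan": [
    [[0.006,0.006,0.04],[0,0,1]],
    [[0.006,0.006,0.08],[0,0,1]],
    [[0.006,0.006,0.11],[0,0,1]],
    [[0.006,0.006,0.13],[0,0,1]],
    [[0.006,0.006,0.14],[0,0,1]]
  ]
}}

```text
time_s: 4.75
eef_pos: [0.4582, -0.1976, 0.0175]
eef_rot: [0.0, 0.739, -0.674, -0.002]
wrist_force: [-0.6, -0.4, 0.4]
opening: 1.002
```

>>> {"api": "step_arm", "payload": {
  "plan": [
    [[0,0,0.005],[0,0,0]],
    [[0,0,0.01],[0,0,0]],
    [[0,0,0.01],[0,0,0]]
  ]
}}

```text
time_s: 5.05
eef_pos: [0.4595, -0.1996, 0.0097]
eef_rot: [-0.0, 0.738, -0.675, 0.0]
wrist_force: [0.5, -0.3, 0.4]
opening: 1.0
```

```bash
python3 go.py 0.459 -0.200 0.008 -84.8; python3 shot.py scene c5 160 180 360 280;python3 shot.py side d5 280 60 440 240; python3 shot.py wrist w5
```

```text
t 5.05 pos [ 0.4595 -0.1996  0.0097] psi -84.95 q [-0.65  0.36  1.93 -0.    0.85  0.84] F [ 0.47 -0.3   0.45] op 0.9997
shift [0.0003 0.0005 0.0017] turn [-0.04 -0.04 -0.15]
scale 4.0
5.1 [ 0.4596 -0.1998  0.01  ] 1.0000373071293043
scale 3.3333333333333335
5.15 [ 0.4597 -0.1999  0.0101] 0.9990107754526004
5.2 [ 0.4596 -0.2     0.0101] 0.9998097051358429
```

View pics/c5_z.png

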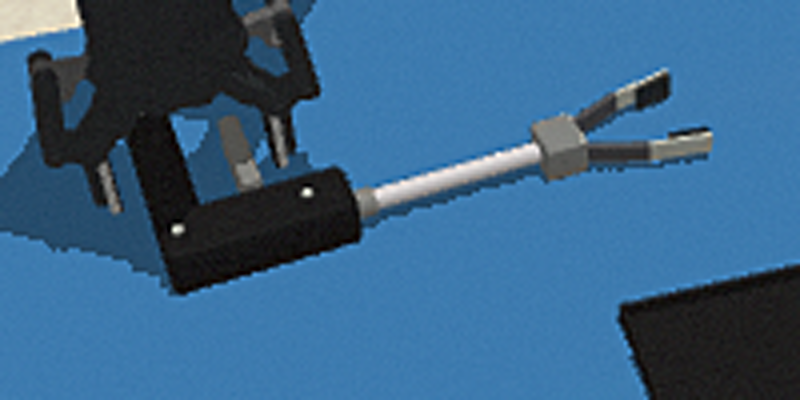

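View pics/d5_z.png

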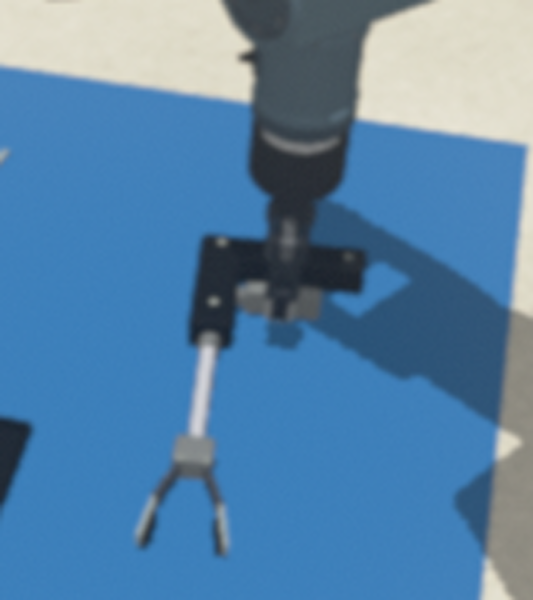

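View pics/w5.png

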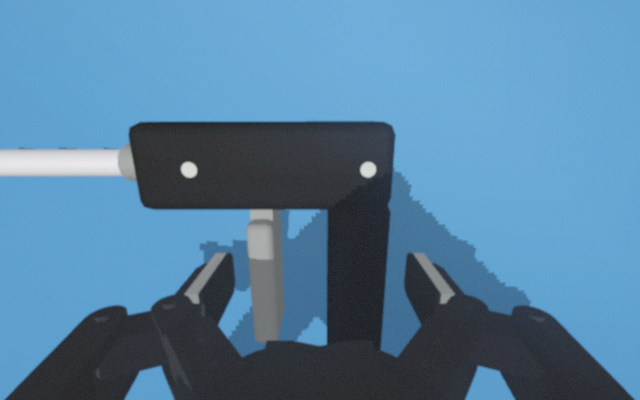

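>>> {"api": "step_arm", "payload": {
  "plan": [
    [[0,0,0],[0,0,0]],
    [[0,0,0],[0,0,0]],
    [[0,0,0],[0,0,0]],
    [[0,0,0],[0,0,0]],
    [[0,0,0],[0,0,0]]
  ],
  "fingers": 75
}}

```text
time_s: 5.7
eef_pos: [0.459, -0.1996, 0.0093]
eef_rot: [0.0, 0.737, -0.676, -0.0]
wrist_force: [0.6, -0.1, 0.1]
opening: 0.749
```

>>> {"api": "step_arm", "payload": {
  "plan": [
    [[0,0,0],[0,0,0]],
    [[0,0,0],[0,0,0]],
    [[0,0,0],[0,0,0]],
    [[0,0,0],[0,0,0]]
  ],
  "fingers": 71.5
}}

```text
time_s: 6.1
eef_pos: [0.4591, -0.1998, 0.0095]
eef_rot: [0.0, 0.737, -0.676, 0.0]
wrist_force: [-0.3, -1.7, 2.6]
opening: 0.711
```

```bash
python3 go.py 0.459 -0.200 0.008 -84.8; python3 shot.py wrist w6
```

```text
t 6.1 pos [ 0.4591 -0.1998  0.0095] psi -85.0 q [-0.65  0.36  1.93 -0.    0.85  0.84] F [-0.28 -1.69  2.61] op 0.7107
shift [0.0002 0.0001 0.0015] turn [-0.01 -0.02 -0.2 ]
6.15 [ 0.4591 -0.1998  0.0095] 0.7154942313859242
```

View pics/w6.png

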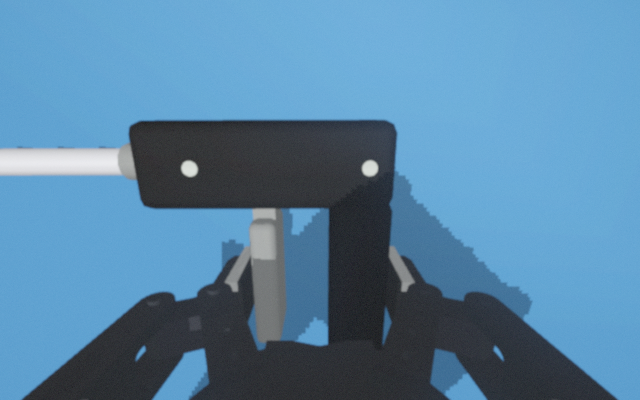

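>>> {"api": "step_arm", "payload": {
  "plan": [
    [[0,0,0],[0,0,0]],
    [[0,0,0],[0,0,0]],
    [[0,0,-0.004],[0,0,0]],
    [[0,0,-0.008],[0,0,0]],
    [[0,0,-0.012],[0,0,0]]
  ],
  "fingers": 68
}}

```text
time_s: 6.65
eef_pos: [0.4586, -0.199, 0.0211]
eef_rot: [-0.0, 0.737, -0.676, -0.001]
wrist_force: [1.0, 0.6, -2.3]
opening: 0.685
```

>>> {"api": "step_arm", "payload": {
  "plan": [
    [[0,0,0],[0,0,0]],
    [[0,0,0],[0,0,0]]
  ]
}}

```text
time_s: 6.85
eef_pos: [0.459, -0.1994, 0.0213]
eef_rot: [-0.0, 0.737, -0.676, -0.0]
wrist_force: [0.3, 0.5, -3.0]
opening: 0.677
```

```bash
python3 go.py 0.459 -0.200 0.008 -84.8; python3 shot.py wrist w7;python3 shot.py scene c7 160 180 360 280
```

```text
t 6.85 pos [ 0.459  -0.1994  0.0213] psi -85.0 q [-0.65  0.34  1.93  0.    0.88  0.84] F [ 0.33  0.5  -2.98] op 0.6769
shift [0.0006 0.     0.0133] turn [-0.   0.  -0.2]
6.9 [ 0.4589 -0.1994  0.0212] 0.6756267080941923
scale 4.0
6.95 [ 0.4589 -0.1994  0.0211] 0.6801366519720932
```

View pics/w7.png

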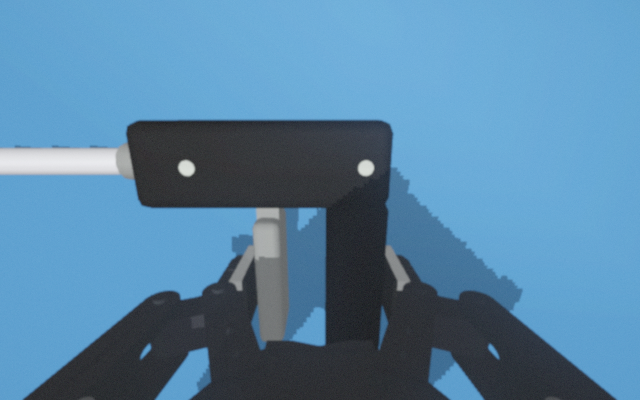

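View pics/c7_z.png

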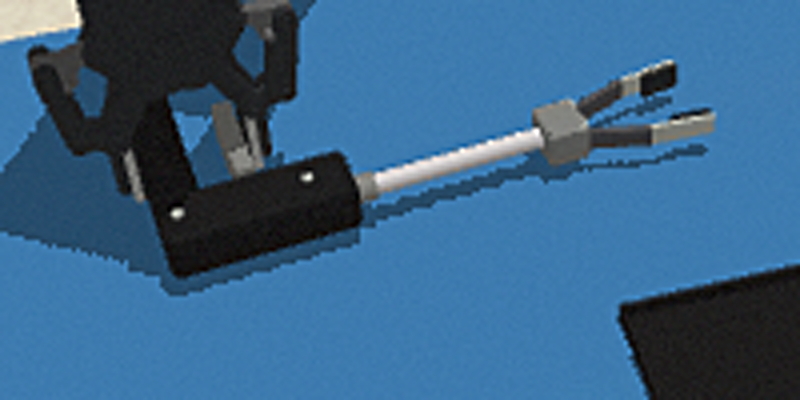

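```bash
python3 go.py 0.371 -0.043 0.022 -120
```

```text
t 6.95 pos [ 0.4589 -0.1994  0.0211] psi -85.0 q [-0.65  0.34  1.93  0.    0.88  0.84] F [-0.47  0.08 -1.62] op 0.6801
shift [-0.1634  0.0739 -0.0008] turn [2.0e-02 1.0e-02 3.5e+01]
```

>>> {"api": "step_arm", "payload": {
  "plan": [
    [[-0.026,0.012,0],[0,0,5.6]],
    [[-0.062,0.028,0],[0,0,13.3]],
    [[-0.101,0.046,0],[0,0,21.7]],
    [[-0.137,0.062,0],[0,0,29.4]],
    [[-0.163,0.074,0],[0,0,35]]
  ]
}}

```text
time_s: 7.45
eef_pos: [0.3689, -0.0415, 0.0208]
eef_rot: [-0.001, -0.498, 0.867, 0.001]
wrist_force: [0.5, 0.2, -3.0]
opening: 0.68
```

>>> {"api": "step_arm", "payload": {
  "plan": [
    [[0,0,0],[0,0,0]],
    [[0,0,0],[0,0,0]],
    [[0,0,0],[0,0,0]]
  ]
}}

```text
time_s: 7.75
eef_pos: [0.3723, -0.0445, 0.0217]
eef_rot: [0.0, -0.5, 0.866, -0.001]
wrist_force: [0.2, 0.1, -2.2]
opening: 0.681
```

```bash
python3 shot.py wrist w8;python3 shot.py scene c8 170 100 490 300;python3 shot.py side d8 180 100 500 340;  python3 go.py 0.371 -0.043 0.0105 -120
```

```text
7.8 [ 0.3722 -0.0446  0.0217] 0.6824220832953966
scale 2.5
7.85 [ 0.3721 -0.0446  0.0216] 0.6806215805945018
scale 2.5
7.9 [ 0.3718 -0.0445  0.0215] 0.6798480398010467
t 7.9 pos [ 0.3718 -0.0445  0.0215] psi -120.04 q [-0.44  0.1   2.24 -0.    0.81  1.66] F [-0.37 -0.98 -2.81] op 0.6798
shift [-0.0009  0.0015  0.011 ] turn [-0.04  0.   -0.04]
```

View pics/w8.png

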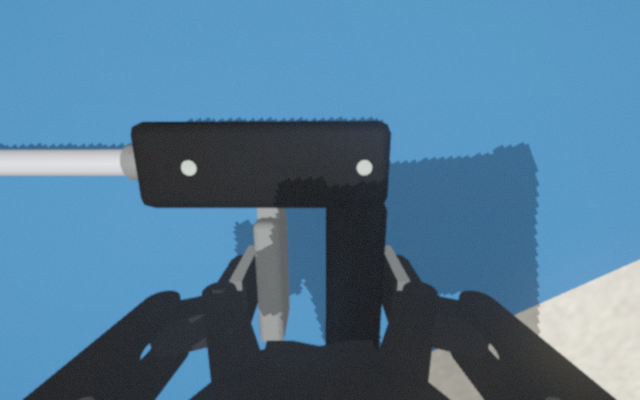

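View pics/c8_z.png

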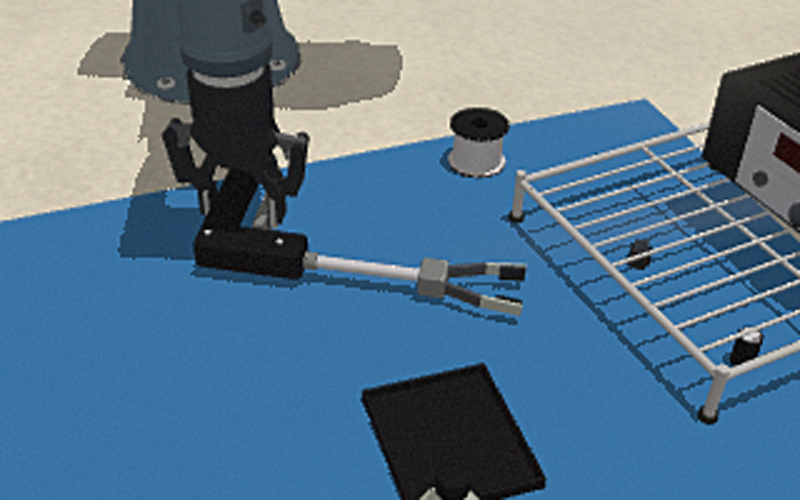

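View pics/d8_z.png

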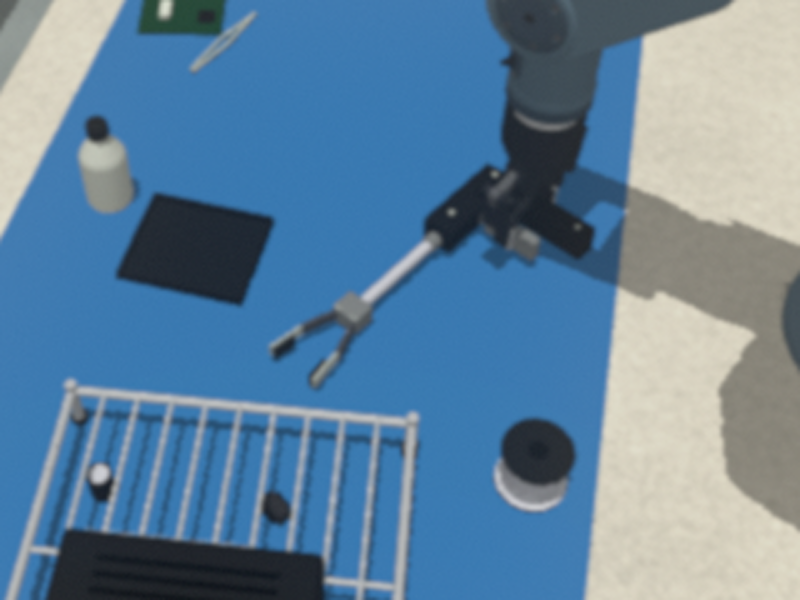

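Run:
```python
from h import *
np.set_printoptions(precision=4,suppress=True)
sd=viewer.get_calibration("side");s=viewer.get_calibration("scene")
f=lambda x,y:(180+x/2.5,100+y/2.5)
g=lambda x,y:(170+x/2.5,100+y/2.5)
a=plane(sd,*f(284,346),.023);b=plane(sd,*f(321,372),.023);print("side",a,b,(a+b)/2)
a=plane(s,*g(510,271),.023);b=plane(s,*g(503,305),.023);print("scene",a,b,(a+b)/2)
print("T",plane(sd,*f(277,507),.009),plane(s,*g(640,254),.009))
```

```text
side [0.5702 0.1584 0.023 ] [0.5301 0.1785 0.023 ] [0.5501 0.1685 0.023 ]
scene [0.5359 0.1721 0.023 ] [0.5768 0.146  0.023 ] [0.5563 0.159  0.023 ]
T [0.537  0.3122 0.009 ] [0.5394 0.3119 0.009 ]
```

>>> {"api": "step_arm", "payload": {
  "plan": [
    [[0,0,0.004],[0,0,0]],
    [[0,0,0.008],[0,0,0]],
    [[0,0,0.011],[0,0,0]],
    [[0,0,0.011],[0,0,0]],
    [[0,0,0.011],[0,0,0]]
  ]
}}

```text
time_s: 8.4
eef_pos: [0.371, -0.0436, 0.0101]
eef_rot: [-0.0, -0.5, 0.866, 0.0]
wrist_force: [0.7, -0.0, -4.0]
opening: 0.677
```

>>> {"api": "step_arm", "payload": {
  "plan": [
    [[0,0,0],[0,0,0]],
    [[0,0,0],[0,0,0]],
    [[0,0,0],[0,0,0]]
  ],
  "fingers": 71
}}

```text
time_s: 8.7
eef_pos: [0.371, -0.0435, 0.0103]
eef_rot: [-0.0, -0.5, 0.866, 0.0]
wrist_force: [0.2, 0.2, -1.7]
opening: 0.707
```

```bash
python3 go.py 0.3325 0.0655 0.0105 -120
```

```text
t 8.7 pos [ 0.371  -0.0435  0.0103] psi -119.99 q [-0.44  0.13  2.24 -0.    0.78  1.66] F [ 0.2   0.17 -1.75] op 0.7066
shift [-0.0752  0.0879 -0.0002] turn [ 0.   -0.    0.01]
```

>>> {"api": "step_arm", "payload": {
  "plan": [
    [[-0.01,0.011,0],[0,0,0]],
    [[-0.028,0.032,0],[0,0,0]],
    [[-0.048,0.056,0],[0,0,0]],
    [[-0.066,0.077,0],[0,0,0]],
    [[-0.075,0.088,0],[0,0,0]]
  ]
}}

```text
time_s: 9.2
eef_pos: [0.3309, 0.0669, 0.0101]
eef_rot: [-0.0, -0.5, 0.866, 0.0]
wrist_force: [-0.7, 0.8, -2.7]
opening: 0.708
```

>>> {"api": "step_arm", "payload": {
  "plan": [
    [[0,0,0],[0,0,0]],
    [[0,0,0],[0,0,0]]
  ]
}}

```text
time_s: 9.4
eef_pos: [0.3328, 0.0653, 0.0105]
eef_rot: [0.0, -0.501, 0.866, -0.0]
wrist_force: [0.3, 0.6, -3.0]
opening: 0.711
```

```bash
python3 shot.py scene c9 330 140 490 260;python3 shot.py side d9 220 220 380 340;  python3 go.py 0.3545 0.103 0.0105 -120
```

```text
scale 5.0
9.45 [0.3331 0.0649 0.0105] 0.7087105378326493
scale 5.0
9.5 [0.3331 0.0647 0.0105] 0.7124591506230098
t 9.5 pos [0.3331 0.0647 0.0105] psi -120.03 q [-0.16  0.05  2.32 -0.    0.77  1.93] F [ 0.89 -0.11 -2.97] op 0.7125
shift [-0.0438  0.0006 -0.    ] turn [-0.05  0.01 -0.03]
```

View pics/c9_z.png

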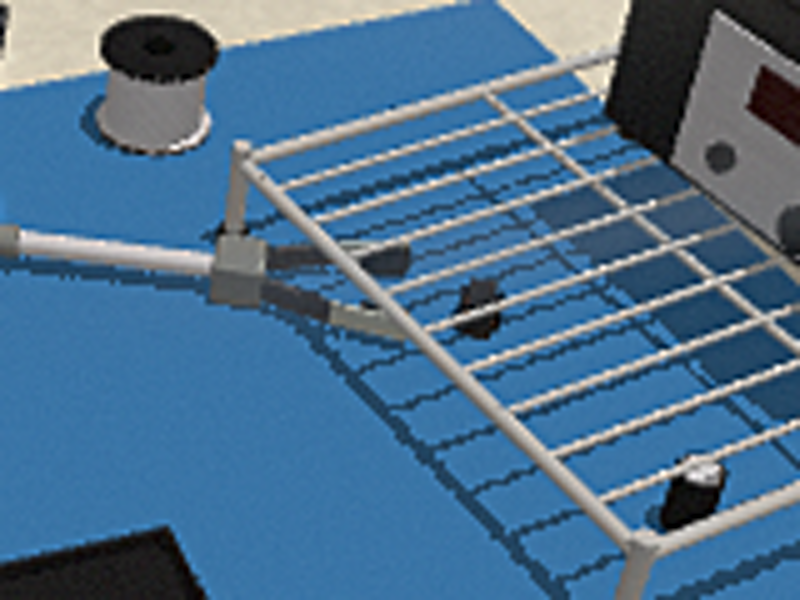

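View pics/d9_z.png

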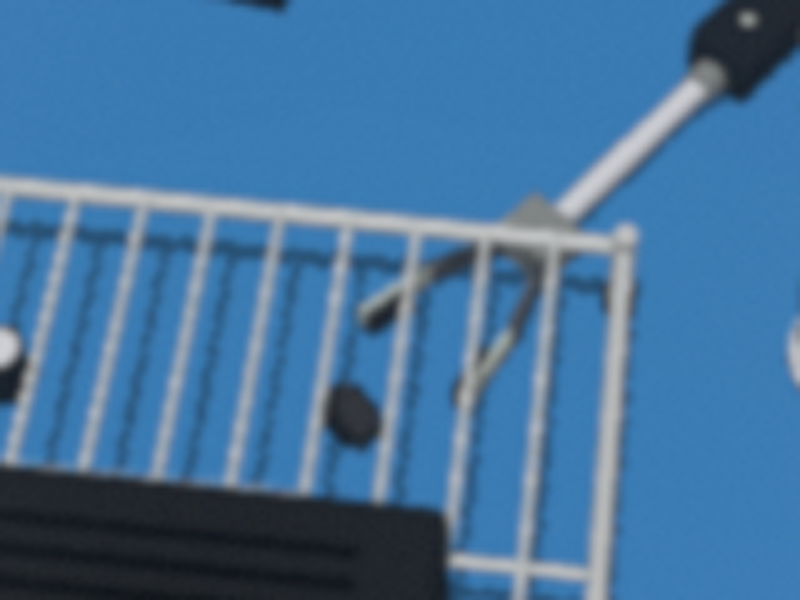

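Run:
```python
from h import *
np.set_printoptions(precision=4,suppress=True)
sd=viewer.get_calibration("side");s=viewer.get_calibration("scene")
f=lambda x,y:(220+x/5,220+y/5)
g=lambda x,y:(330+x/5,140+y/5)
d=np.array([.5,.866,0]);n=np.array([-.866,.5,0])
a=plane(sd,*f(366,318),.020);b=plane(sd,*f(460,388),.020);m1=(a+b)/2;T1=plane(sd,*f(353,415),.009);print("side tips",a,b,m1,"T",T1,"along",(T1-m1)@d,"lat",(T1-m1)@n)
a=plane(s,*g(408,250),.020);b=plane(s,*g(402,322),.020);m1=(a+b)/2;T1=plane(s,*g(481,308),.009);print("scene tips",a,b,m1,"T",T1,"along",(T1-m1)@d,"lat",(T1-m1)@n)
```

```text
side tips [0.5419 0.272  0.02  ] [0.4944 0.2955 0.02  ] [0.5181 0.2837 0.02  ] T [0.5373 0.3128 0.009 ] along 0.03475569588887381 lat -0.002140500433464698
scene tips [0.4989 0.2927 0.02  ] [0.5476 0.2623 0.02  ] [0.5232 0.2775 0.02  ] T [0.5395 0.3123 0.009 ] along 0.03830743736774619 lat 0.0033015124228988457
```

>>> {"api": "step_arm", "payload": {
  "plan": [
    [[-0.006,0,0],[0,0,0]],
    [[-0.016,0,0],[0,0,0]],
    [[-0.028,0,0],[0,0,0]],
    [[-0.038,0,0],[0,0,0]],
    [[-0.044,0,0],[0,0,0]]
  ]
}}

```text
time_s: 10.0
eef_pos: [0.3551, 0.1042, 0.0103]
eef_rot: [0.0, -0.5, 0.866, -0.0]
wrist_force: [0.1, 0.0, -3.4]
opening: 0.712
```

>>> {"api": "step_arm", "payload": {
  "plan": [
    [[0,0,0],[0,0,0]],
    [[0,0,0],[0,0,0]]
  ]
}}

```text
time_s: 10.2
eef_pos: [0.3541, 0.1036, 0.0102]
eef_rot: [-0.0, -0.5, 0.866, 0.0]
wrist_force: [-0.5, -0.2, -2.7]
opening: 0.71
```

```bash
python3 shot.py scene ca 350 150 470 240;python3 shot.py side da 250 240 370 330;  python3 go.py 0.3545 0.103 0.0105 -120
```

```text
scale 6.666666666666667
10.25 [0.3541 0.1034 0.0102] 0.7131992734412933
scale 6.666666666666667
10.3 [0.3541 0.1033 0.0102] 0.7091669291666918
t 10.3 pos [0.3541 0.1033 0.0102] psi -120.0 q [-0.04  0.12  2.25 -0.    0.77  2.05] F [-0.1   0.22 -2.68] op 0.7092
shift [ 0.0001 -0.0006 -0.0003] turn [ 0.02 -0.02 -0.  ]
```

View pics/ca_z.png

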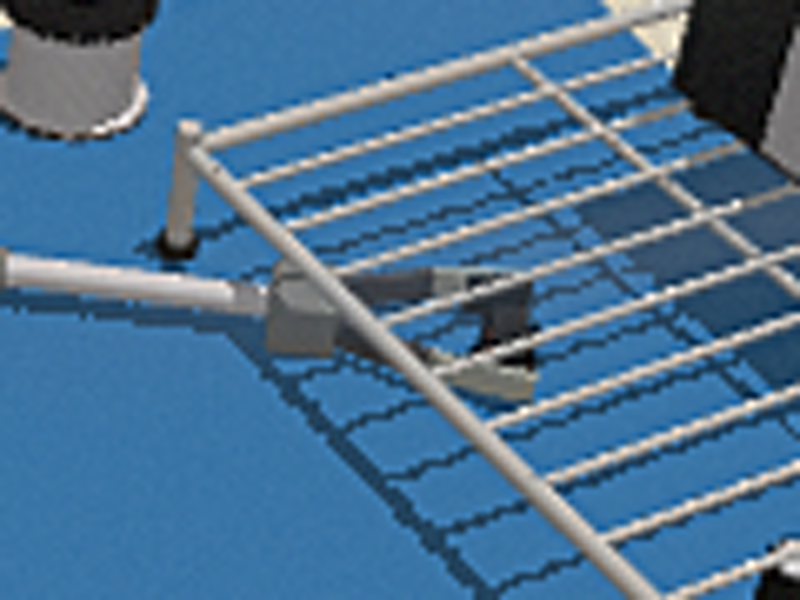

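View pics/da_z.png

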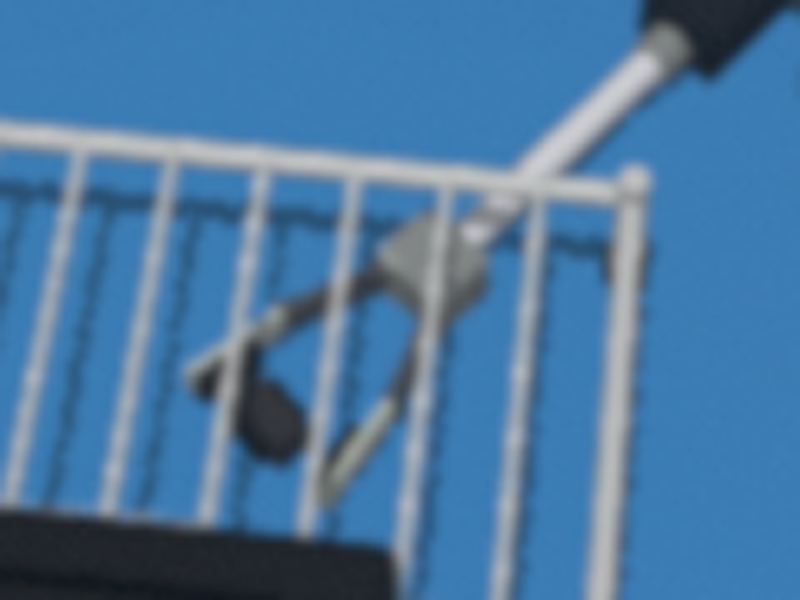

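>>> {"api": "step_arm", "payload": {
  "plan": [
    [[-0.001,0,0],[0,0,0]],
    [[-0.002,0,0],[0,0,0]],
    [[-0.003,0,0],[0,0,0]],
    [[-0.003,0,0],[0,0,0]],
    [[-0.003,0,0],[0,0,0]]
  ],
  "fingers": 66
}}

```text
time_s: 10.8
eef_pos: [0.3561, 0.106, 0.0104]
eef_rot: [0.0, -0.5, 0.866, -0.0]
wrist_force: [0.1, -0.2, -1.6]
opening: 0.658
```

>>> {"api": "step_arm", "payload": {
  "plan": [
    [[0,0,0],[0,0,0]],
    [[0,0,0],[0,0,0]],
    [[0,0,0],[0,0,0]]
  ],
  "fingers": 64
}}

```text
time_s: 11.1
eef_pos: [0.3559, 0.1058, 0.0105]
eef_rot: [-0.0, -0.5, 0.866, -0.0]
wrist_force: [-2.8, -4.0, 5.4]
opening: 0.641
```

```bash
python3 shot.py scene cb 400 180 460 225;python3 shot.py side db 250 260 330 320; python3 shot.py wrist wb;  python3 go.py 0.3545 0.103 0.0105 -120
```

```text
scale 13.333333333333334
11.15 [0.3559 0.1057 0.0105] 0.6461698539550267
scale 10.0
11.2 [0.3559 0.1058 0.0105] 0.6427656123110502
11.25 [0.3559 0.1058 0.0105] 0.6471485780553825
t 11.25 pos [0.3559 0.1058 0.0105] psi -119.99 q [-0.03  0.12  2.24 -0.    0.78  2.06] F [-2.58 -3.93  5.61] op 0.6471
shift [ 0.0031 -0.0001  0.    ] turn [-0.01 -0.03  0.01]
```

View pics/cb_z.png

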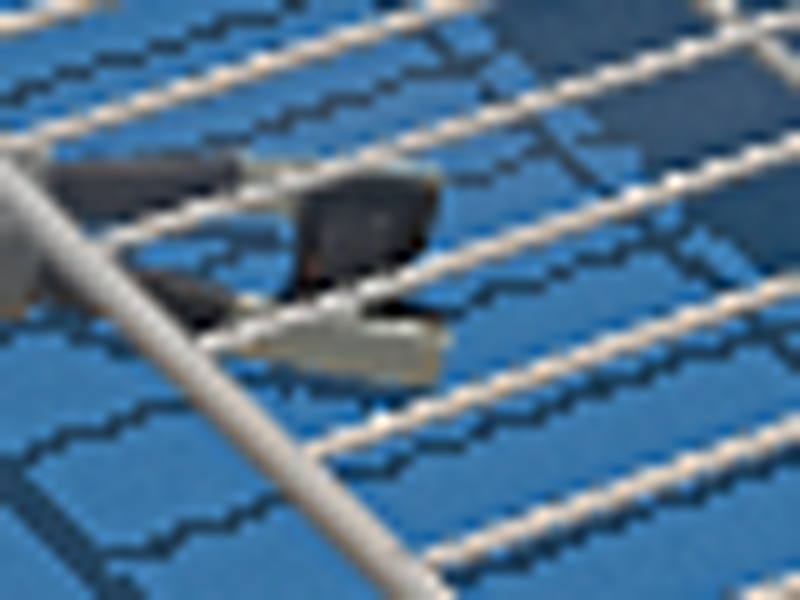

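View pics/db_z.png

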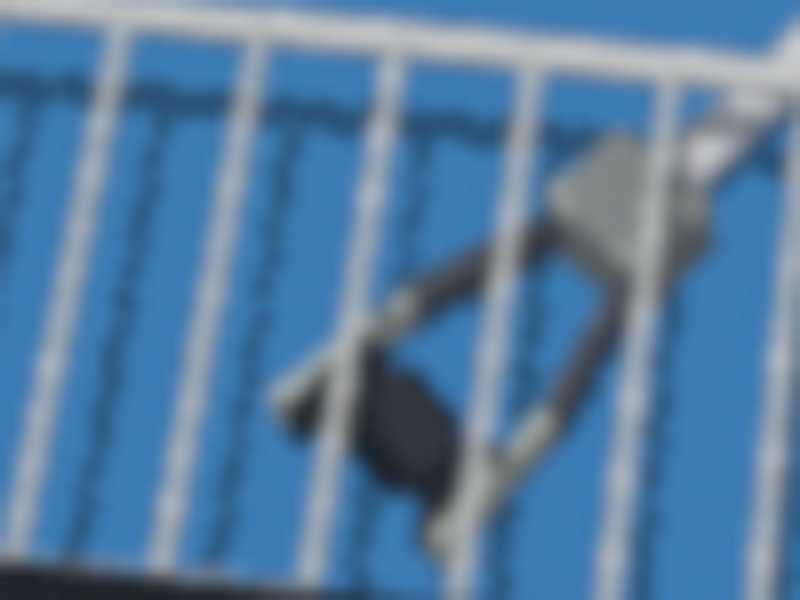

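View pics/wb.png

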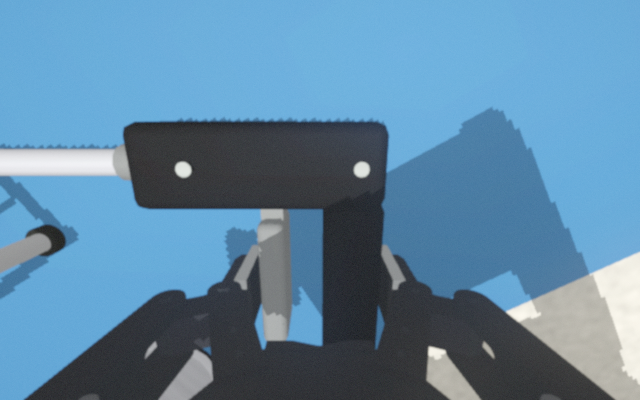

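>>> {"api": "step_arm", "payload": {
  "plan": [
    [[0,0,-0.001],[0,0,0]],
    [[0,0,-0.002],[0,0,0]],
    [[0,0,-0.002],[0,0,0]]
  ]
}}

```text
time_s: 11.55
eef_pos: [0.3557, 0.1061, 0.0122]
eef_rot: [-0.0, -0.5, 0.866, 0.0]
wrist_force: [-0.3, -0.1, -3.5]
opening: 0.64
```

>>> {"api": "step_arm", "payload": {
  "plan": [
    [[0,0,0],[0,0,0]],
    [[0,0,0],[0,0,0]],
    [[0,0,0],[0,0,0]]
  ],
  "fingers": 62.5
}}

```text
time_s: 11.85
eef_pos: [0.3558, 0.1061, 0.0122]
eef_rot: [-0.0, -0.5, 0.866, 0.0]
wrist_force: [0.1, -0.1, -2.2]
opening: 0.627
```

```bash
python3 shot.py side dc 250 260 330 320; python3 shot.py scene cc 400 180 460 225; python3 go.py 0.3545 0.103 0.0105 -120
```

```text
scale 10.0
11.9 [0.3558 0.1061 0.0122] 0.624628127737851
scale 13.333333333333334
11.95 [0.3559 0.1061 0.0123] 0.6259892302797402
t 11.95 pos [0.3559 0.1061 0.0123] psi -120.0 q [-0.03  0.12  2.24  0.    0.78  2.06] F [-0.22 -0.13 -2.8 ] op 0.626
shift [ 0.0033 -0.0004  0.0018] turn [ 0. -0. -0.]
```

View pics/cc_z.png

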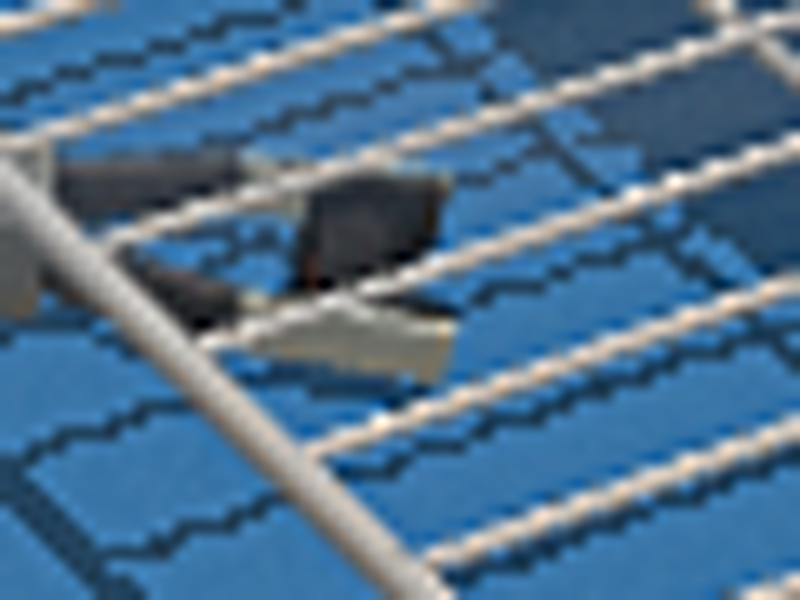

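View pics/dc_z.png

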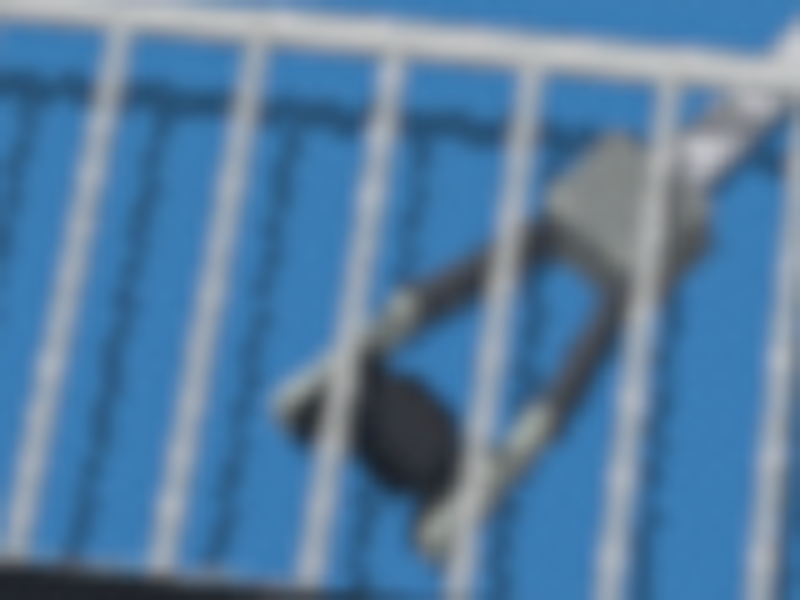

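>>> {"api": "step_arm", "payload": {
  "plan": [
    [[0,0,0],[0,0,0]],
    [[0,0,-0.0003],[0,0,0]],
    [[0,0,-0.0003],[0,0,0]],
    [[0,0,-0.0003],[0,0,0]]
  ],
  "fingers": 61.2
}}

```text
time_s: 12.35
eef_pos: [0.3559, 0.106, 0.0126]
eef_rot: [-0.0, -0.5, 0.866, -0.0]
wrist_force: [-0.1, 1.0, -2.1]
opening: 0.612
```

```bash
python3 shot.py side dd 250 260 330 320; python3 shot.py scene cd 400 180 460 225; python3 shot.py wrist wd; python3 go.py 0.3545 0.103 0.0105 -120
```

```text
scale 10.0
12.4 [0.3558 0.106  0.0126] 0.6142292347060639
scale 13.333333333333334
12.45 [0.3559 0.106  0.0126] 0.615058167772738
12.5 [0.3559 0.106  0.0126] 0.6157433661542002
t 12.5 pos [0.3559 0.106  0.0126] psi -120.0 q [-0.03  0.11  2.24 -0.    0.78  2.06] F [ 0.21 -0.15 -2.68] op 0.6157
shift [ 0.0033 -0.0003  0.0021] turn [-0. -0. -0.]
```

View pics/cd_z.png

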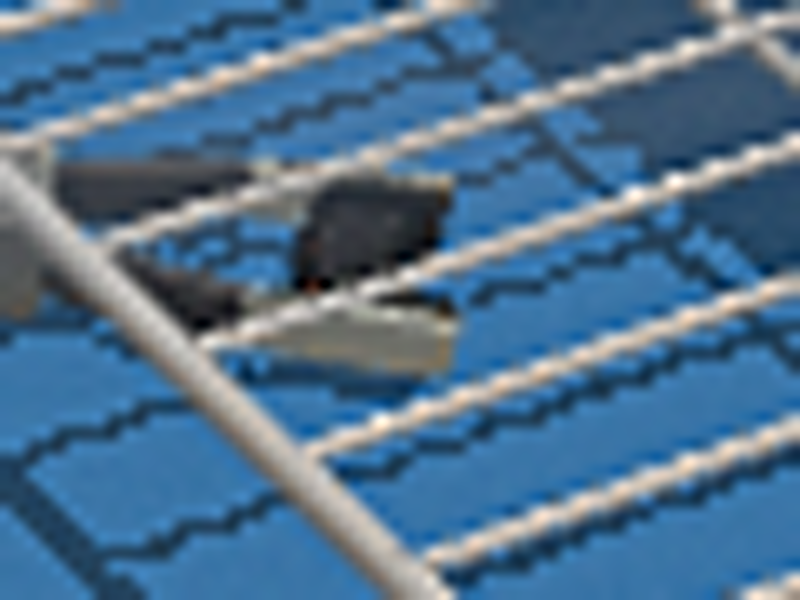

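View pics/dd_z.png

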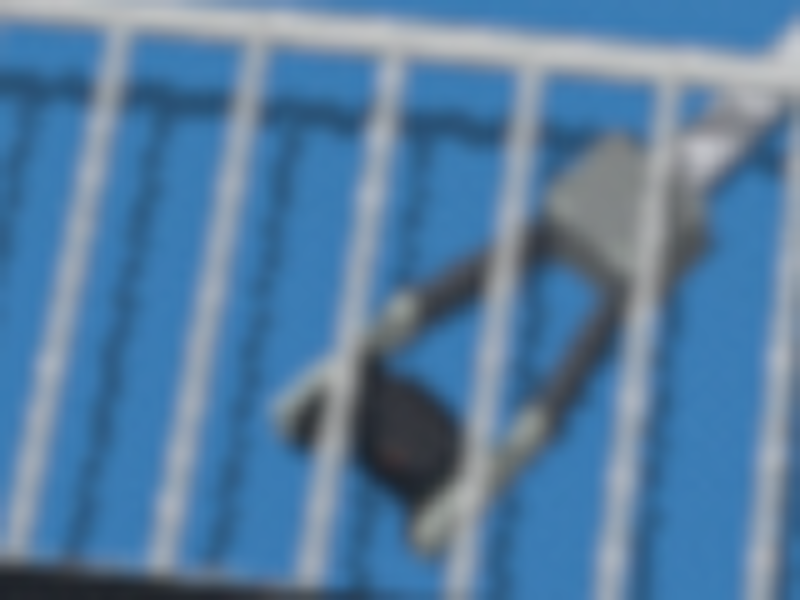

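>>> {"api": "step_arm", "payload": {
  "plan": [
    [[0,0,0],[0,0,0]],
    [[0,0,-0.0003],[0,0,0]],
    [[0,0,-0.0003],[0,0,0]],
    [[0,0,-0.0003],[0,0,0]]
  ],
  "fingers": 60.4
}}

```text
time_s: 12.9
eef_pos: [0.3558, 0.106, 0.0129]
eef_rot: [-0.0, -0.5, 0.866, 0.0]
wrist_force: [-0.1, -0.2, -2.9]
opening: 0.603
```

```bash
cat > feel.py <<'E'
from h import *
v=[];F=[]
for i in range(12):
    viewer.camera("side");o=telemetry.get_obs();v.append(o["opening"]*100);F.append(o["wrist_force"])
print(np.mean(v).round(3),"+-",(np.std(v)/12**.5).round(3),np.round(v,2),np.mean(F,0).round(2),o["time_s"],o["eef_pos"].round(4))
E
python3 feel.py; python3 shot.py side de 250 260 330 320
```

```text
60.551 +- 0.065 [60.82 60.51 60.14 60.5  60.56 60.7  60.4  60.8  60.66 60.47 60.18 60.87] [ 0.25  0.11 -2.42] 13.5 [0.3558 0.106  0.0129]
scale 10.0
13.55 [0.3559 0.106  0.0129] 0.608363702921919
```

View pics/de_z.png

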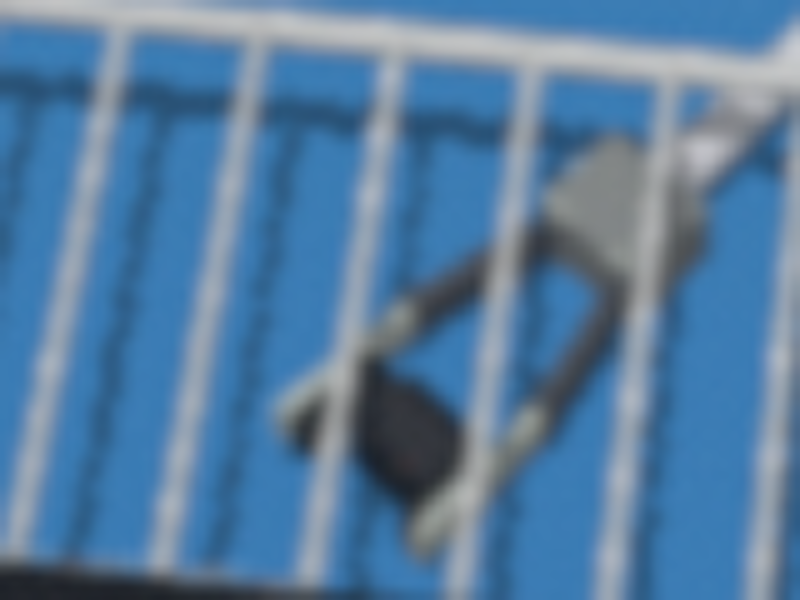

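>>> {"api": "step_arm", "payload": {
  "plan": [
    [[0,0,0],[0,0,0]],
    [[0,0,-0.0002],[0,0,0]],
    [[0,0,-0.0002],[0,0,0]],
    [[0,0,-0.0002],[0,0,0]]
  ],
  "fingers": 59.6
}}

```text
time_s: 13.95
eef_pos: [0.3559, 0.106, 0.0131]
eef_rot: [0.0, -0.5, 0.866, -0.0]
wrist_force: [-0.3, -0.3, -2.7]
opening: 0.597
```

```bash
python3 feel.py; python3 shot.py side df 250 260 330 320; python3 shot.py scene cf 400 180 460 225
```

```text
59.779 +- 0.054 [59.99 59.5  59.76 59.56 60.02 59.88 59.84 59.7  60.03 59.46 59.74 59.86] [ 0.04 -0.22 -2.79] 14.55 [0.3559 0.106  0.0131]
scale 10.0
14.6 [0.3559 0.106  0.0131] 0.5964238427485349
scale 13.333333333333334
14.65 [0.3558 0.1061 0.0131] 0.6008989928142554
```

View pics/df_z.png

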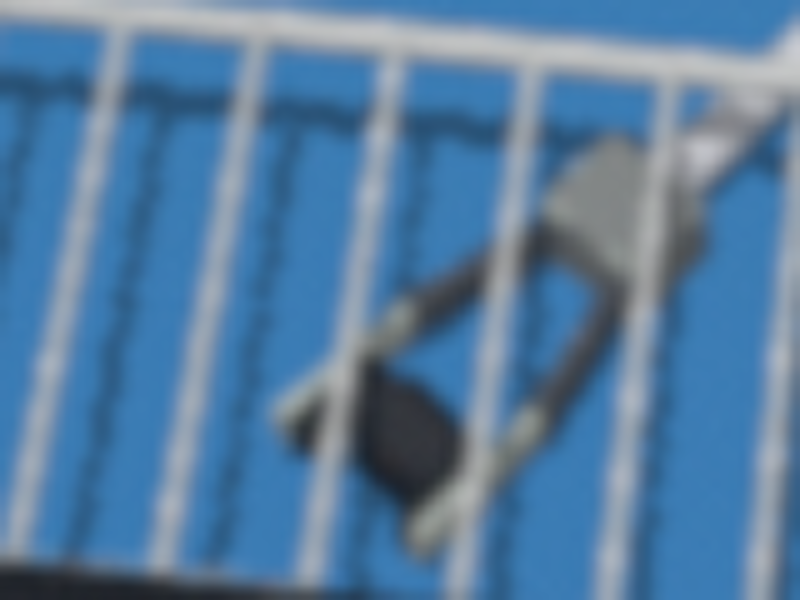

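View pics/cf_z.png

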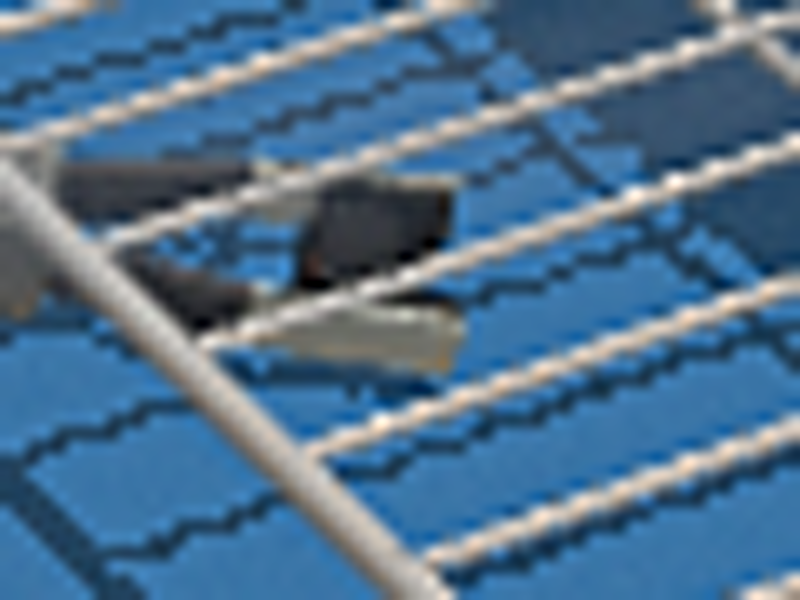

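>>> {"api": "step_arm", "payload": {
  "plan": [
    [[0,0,0],[0,0,0]],
    [[0,0,-0.0002],[0,0,0]],
    [[0,0,-0.0002],[0,0,0]],
    [[0,0,-0.0002],[0,0,0]]
  ],
  "fingers": 59.1
}}

```text
time_s: 15.05
eef_pos: [0.3559, 0.106, 0.0133]
eef_rot: [-0.0, -0.5, 0.866, 0.0]
wrist_force: [0.7, -0.7, -2.5]
opening: 0.592
```

```bash
python3 feel.py
```

```text
59.274 +- 0.055 [58.96 59.26 59.34 59.44 59.35 59.43 59.42 59.   59.02 59.6  59.26 59.22] [-0.34 -0.19 -2.92] 15.65 [0.3559 0.106  0.0133]
```

>>> {"api": "step_arm", "payload": {
  "plan": [
    [[0.002,0,-0.001],[0,0,0]],
    [[0.006,0,-0.002],[0,0,0]],
    [[0.012,0,-0.003],[0,0,0]],
    [[0.015,0,-0.003],[0,0,0]],
    [[0.015,0,-0.003],[0,0,0]]
  ]
}}

```text
time_s: 16.15
eef_pos: [0.3481, 0.0926, 0.0163]
eef_rot: [-0.0, -0.5, 0.866, 0.0]
wrist_force: [-1.0, -0.1, -3.0]
opening: 0.587
```

```bash
python3 shot.py side dg 250 260 330 320; python3 shot.py scene cg 400 180 460 225; python3 feel.py
```

```text
scale 10.0
16.2 [0.3483 0.0928 0.0163] 0.595763294078653
scale 13.333333333333334
16.25 [0.3484 0.0929 0.0163] 0.5928618012118981
59.384 +- 0.052 [59.15 59.51 59.33 59.46 59.01 59.4  59.71 59.49 59.45 59.27 59.55 59.29] [-0.14 -0.13 -3.05] 16.85 [0.3484 0.0931 0.0163]
```

View pics/dg_z.png

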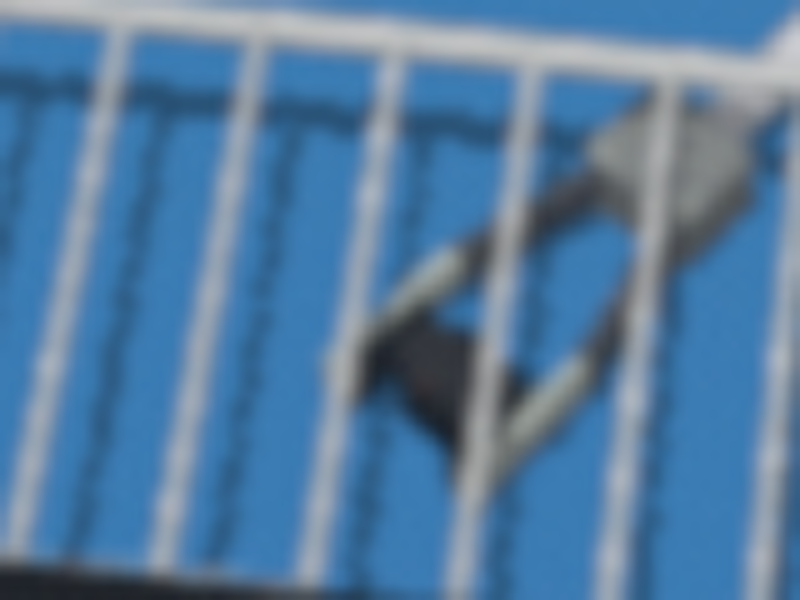

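View pics/cg_z.png

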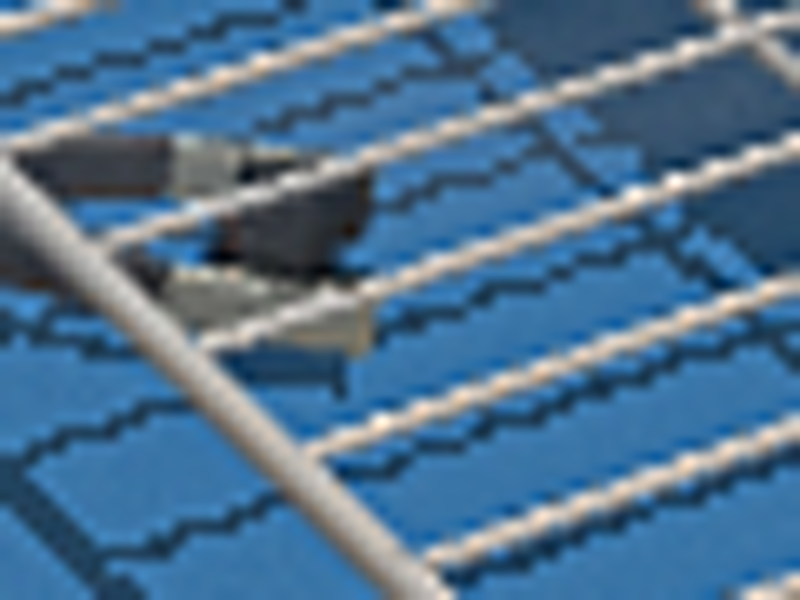

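>>> {"api": "step_arm", "payload": {
  "plan": [
    [[0,0,0],[0,0,0]],
    [[0,0,0],[0,0,0]],
    [[0,0,0],[0,0,0]],
    [[0,0,0],[0,0,0]]
  ],
  "fingers": 58.8
}}

```text
time_s: 17.25
eef_pos: [0.3483, 0.093, 0.0163]
eef_rot: [-0.0, -0.5, 0.866, 0.0]
wrist_force: [-2.0, 0.3, -3.4]
opening: 0.591
```

```bash
python3 go.py 0.3318 0.064 0.0165 -120
```

```text
t 17.25 pos [0.3483 0.093  0.0163] psi -120.0 q [-0.07  0.08  2.27  0.    0.79  2.02] F [-2.    0.31 -3.41] op 0.5906
shift [ 0.0334 -0.0002 -0.0002] turn [ 0. -0. -0.]
```

>>> {"api": "step_arm", "payload": {
  "plan": [
    [[0.003,0,0],[0,0,0]],
    [[0.01,0,0],[0,0,0]],
    [[0.02,0,0],[0,0,0]],
    [[0.03,-0.002,0],[0,0,0]],
    [[0.04,-0.008,0],[0,0,0]]
  ]
}}

```text
time_s: 17.75
eef_pos: [0.334, 0.0538, 0.0161]
eef_rot: [-0.0, -0.5, 0.866, 0.0]
wrist_force: [-0.1, -0.5, -3.8]
opening: 0.585
```

>>> {"api": "step_arm", "payload": {
  "plan": [
    [[0.01,-0.012,0],[0,0,0]],
    [[0.021,-0.025,0],[0,0,0]],
    [[0.032,-0.038,0],[0,0,0]],
    [[0.042,-0.05,0],[0,0,0]],
    [[0.05,-0.06,0],[0,0,0]]
  ]
}}

```text
time_s: 18.25
eef_pos: [0.3621, -0.0202, 0.0163]
eef_rot: [0.0, -0.5, 0.866, -0.0]
wrist_force: [0.4, 0.8, -2.9]
opening: 0.595
```

```bash
python3 shot.py scene ch 340 160 500 280; python3 shot.py side dh 220 160 380 280; python3 go.py 0.371 -0.0435 0.0163 -120
python3 - <<'E'
from h import *
np.set_printoptions(precision=4,suppress=True)
w={'origin':np.array([0.57421704, 0.07245741, 0.37305536]),'orientation':np.array([ 9.89494556e-01, -1.44569848e-01,  2.87359927e-04,  1.40751421e-05])}
w['K']=np.array([[289.70728,0,319.192],[0,289.70728,203.955],[0,0,1]])
P=[plane(w,u,v,.012) for u,v in[(364,90),(474,94),(460,185),(358,181)]]
for p in P:print(p)
print(sum(P)/4)
E
```

```text
scale 5.0
18.3 [ 0.3636 -0.0216  0.0167] 0.59226266741052
scale 5.0
18.35 [ 0.363  -0.0205  0.0166] 0.5866746647362315
t 18.35 pos [ 0.363  -0.0205  0.0166] psi -120.13 q [-0.39  0.09  2.26 -0.    0.79  1.71] F [-0.02  0.95 -2.93] op 0.5867
shift [ 0.0159 -0.0184  0.0003] turn [-0.08  0.   -0.13]
[0.6262 0.1031 0.012 ]
[0.7548 0.0987 0.012 ]
[ 0.7536 -0.0101  0.012 ]
[ 0.6233 -0.0049  0.012 ]
[0.6895 0.0467 0.012 ]
```

View pics/ch_z.png

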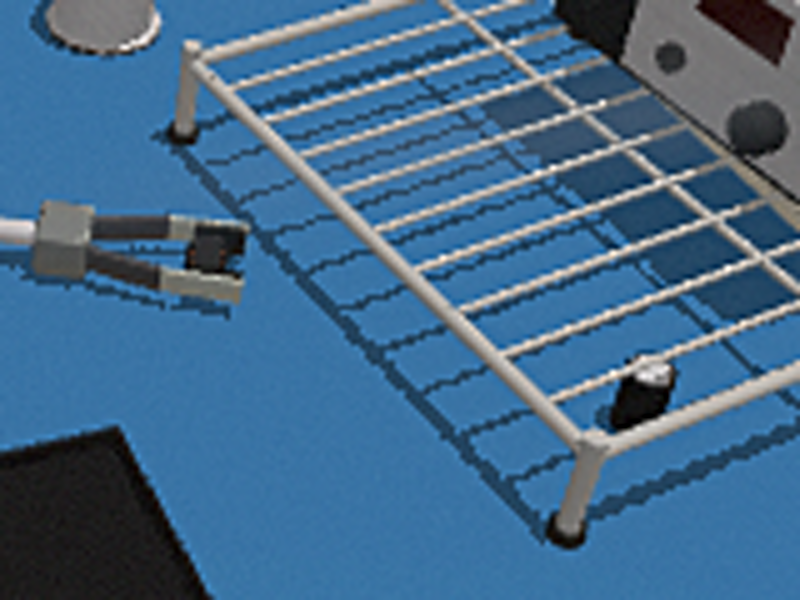

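View pics/dh_z.png

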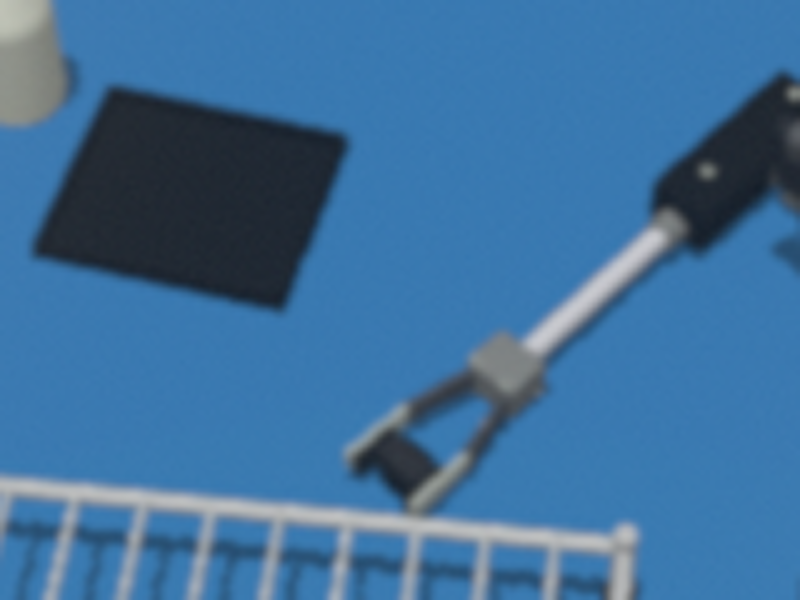

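```bash
python3 go.py 0.585 -0.230 0.048 -100
```

```text
t 18.35 pos [ 0.363  -0.0205  0.0166] psi -120.13 q [-0.39  0.09  2.26 -0.    0.79  1.71] F [-0.02  0.95 -2.93] op 0.5867
shift [ 0.0697 -0.2972 -0.031 ] turn [-8.000e-02 -1.000e-02 -2.013e+01]
```

>>> {"api": "step_arm", "payload": {
  "plan": [
    [[0,0,-0.008],[0,0,0]],
    [[0.002,-0.01,-0.02],[0,0,0]],
    [[0.008,-0.035,-0.028],[0,0,0]],
    [[0.016,-0.067,-0.031],[0,0,0]],
    [[0.024,-0.1,-0.031],[0,0,0]]
  ]
}}

```text
time_s: 18.85
eef_pos: [0.4375, -0.0895, 0.0483]
eef_rot: [0.0, -0.501, 0.866, -0.0]
wrist_force: [0.7, 0.2, -2.1]
opening: 0.587
```

>>> {"api": "step_arm", "payload": {
  "plan": [
    [[0.008,-0.036,0],[0,0,-3]],
    [[0.017,-0.073,0],[0,0,-7]],
    [[0.026,-0.11,0],[0,0,-11]],
    [[0.034,-0.145,0],[0,0,-15]],
    [[0.04,-0.17,0],[0,0,-18]]
  ]
}}

```text
time_s: 19.35
eef_pos: [0.5655, -0.2099, 0.0478]
eef_rot: [0.0, -0.631, 0.776, -0.0]
wrist_force: [-0.6, 0.3, -2.6]
opening: 0.59
```

>>> {"api": "step_arm", "payload": {
  "plan": [
    [[0,0,0],[0,0,0]],
    [[0,0,0],[0,0,0]]
  ]
}}

```text
time_s: 19.55
eef_pos: [0.5635, -0.2082, 0.0471]
eef_rot: [-0.0, -0.629, 0.777, 0.001]
wrist_force: [-0.5, 0.4, -2.8]
opening: 0.59
```

```bash
python3 shot.py scene ci 240 190 440 340; python3 shot.py side di 200 80 360 240; python3 go.py 0.585 -0.230 0.048 -100; python3 shot.py wrist wi
```

```text
scale 4.0
19.6 [ 0.5629 -0.2077  0.0468] 0.5920073900864073
scale 3.75
19.65 [ 0.5628 -0.2076  0.0469] 0.5913238601844422
t 19.65 pos [ 0.5628 -0.2076  0.0469] psi -101.98 q [-0.55  0.47  1.66  0.    1.01  1.23] F [-0.78 -0.16 -3.58] op 0.5913
shift [ 0.0173 -0.0263 -0.0012] turn [ 0.13  0.06 -1.98]
19.7 [ 0.563  -0.2078  0.047 ] 0.5907615915680716
```

View pics/ci_z.png

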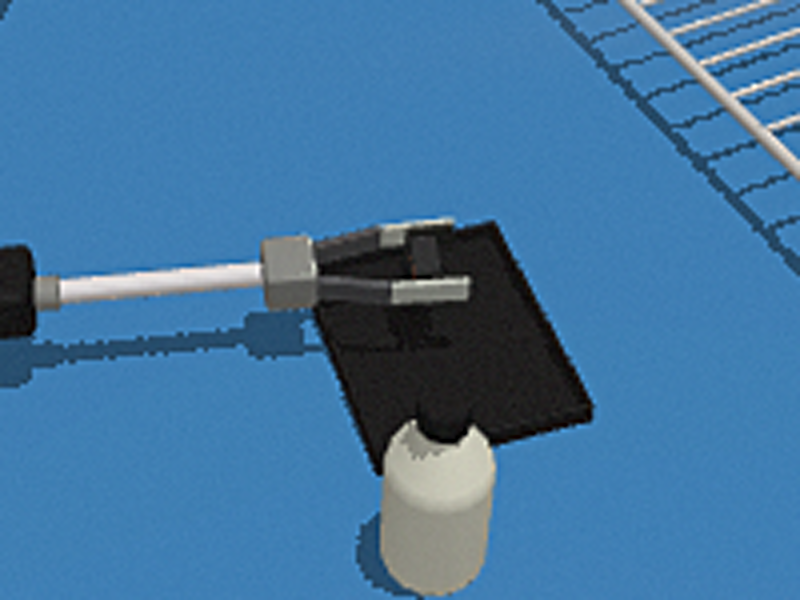

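View pics/di_z.png

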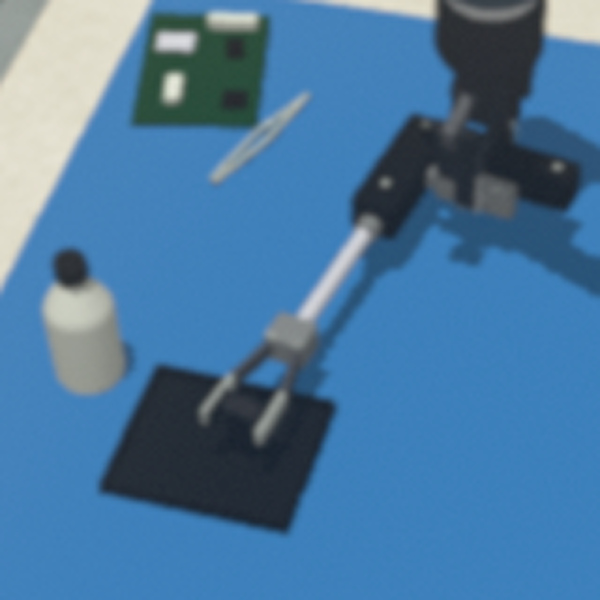

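View pics/wi.png

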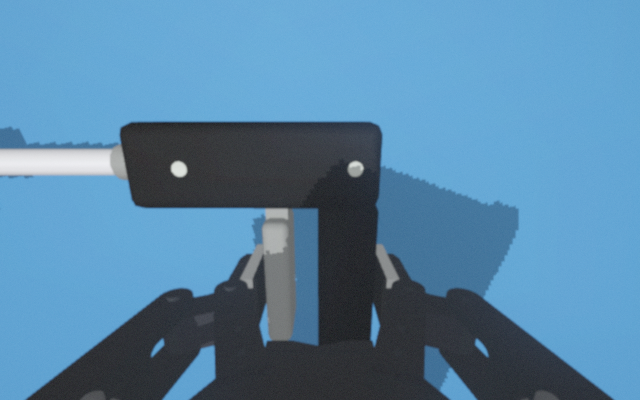

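>>> {"api": "step_arm", "payload": {
  "plan": [
    [[0.004,-0.006,-0.002],[0,0,-0.5]],
    [[0.01,-0.015,-0.005],[0,0,-1]],
    [[0.015,-0.023,-0.008],[0,0,-1.6]],
    [[0.017,-0.026,-0.01],[0,0,-2]],
    [[0.017,-0.026,-0.01],[0,0,-2]]
  ]
}}

```text
time_s: 20.2
eef_pos: [0.5869, -0.2324, 0.058]
eef_rot: [0.0, -0.643, 0.766, -0.001]
wrist_force: [-0.2, 1.5, -3.1]
opening: 0.592
```

>>> {"api": "step_arm", "payload": {
  "plan": [
    [[0,0,0],[0,1.5,0]],
    [[0,0,0],[0,3,0]],
    [[0,0,0],[0,4.5,0]],
    [[0,0,0],[0,6,0]],
    [[0,0,0],[0,6,0]]
  ]
}}

```text
time_s: 20.7
eef_pos: [0.586, -0.2301, 0.0571]
eef_rot: [-0.041, -0.643, 0.764, -0.034]
wrist_force: [-1.0, 0.3, -3.5]
opening: 0.593
```

```bash
python3 shot.py scene cj 240 190 440 340; python3 shot.py side dj 200 80 360 240; python3 feel.py
```

```text
scale 4.0
20.75 [ 0.586  -0.2305  0.0572] 0.5865508476489584
scale 3.75
20.8 [ 0.5861 -0.2308  0.0573] 0.5881928222195515
59.045 +- 0.068 [58.59 59.31 58.9  59.14 59.04 58.91 59.44 59.07 59.28 59.08 59.09 58.69] [ 0.09  0.   -2.97] 21.4 [ 0.5859 -0.2314  0.0572]
```

View pics/cj_z.png

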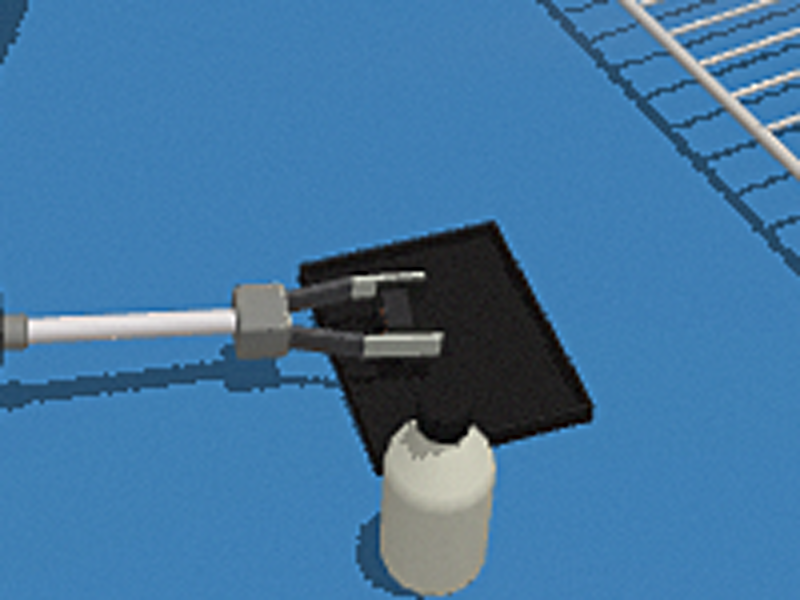

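View pics/dj_z.png

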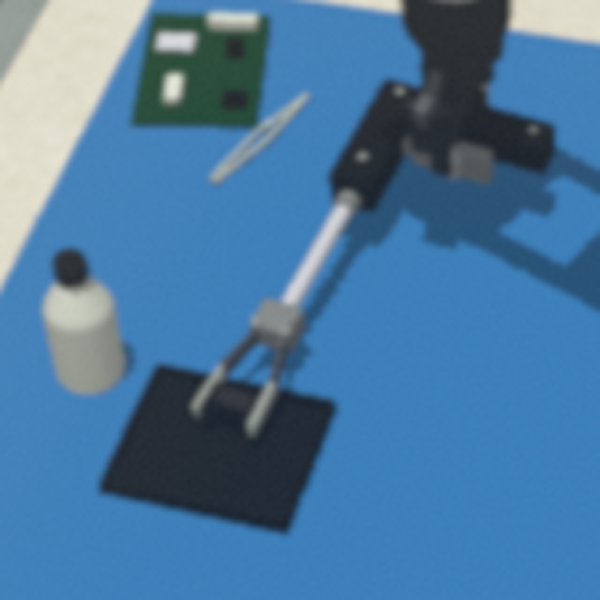

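Run:
```python
from h import *
np.set_printoptions(precision=4,suppress=True)
sd=viewer.get_calibration("side");s=viewer.get_calibration("scene")
g=lambda x,y:(s,240+x/4,190+y/4); f=lambda x,y:(sd,200+x/3.75,80+y/3.75)
print("block",tri([g(397,312),f(236,399)]))
print("left tip",tri([g(423,273),f(252,432)]));print("right tip",tri([g(440,336),f(196,412)]))
print("head top front L",tri([g(287,284),f(270,340)]))
for p in [(0.6262,.1031,.012),(.7548,.0987,.012),(.7536,-.0101,.012),(.6233,-.0049,.012)]: print(p)
# tray corners in these views
print("tray TL",tri([g(300,265),f(335,403)]), tri([g(496,223),f(290,532)]), tri([g(593,408),f(100,490)]))
```

```text
block (array([0.6838, 0.0266, 0.0281]), [array([-0.1191, -0.0751]), array([-0.0906,  0.063 ])])
left tip (array([0.6647, 0.0496, 0.0272]), [array([0.5217, 0.3243]), array([ 0.4104, -0.2864])])
right tip (array([0.7058, 0.0419, 0.0275]), [array([0.5194, 0.3171]), array([ 0.3939, -0.2593])])
head top front L (array([ 0.6684, -0.0207,  0.0451]), [array([2.1829, 1.4333]), array([ 1.5709, -1.2369])])
(0.6262, 0.1031, 0.012)
(0.7548, 0.0987, 0.012)
(0.7536, -0.0101, 0.012)
(0.6233, -0.0049, 0.012)
tray TL (array([ 0.6226, -0.0024,  0.0086]), [array([0.3576, 0.2379]), array([ 0.2763, -0.2173])]) (array([0.6242, 0.1086, 0.0052]), [array([0.0035, 0.0021]), array([ 0.003, -0.002])]) (array([0.7545, 0.1032, 0.005 ]), [array([0.56  , 0.3105]), array([ 0.4346, -0.2358])])
```

>>> {"api": "step_arm", "payload": {
  "plan": [
    [[-0.0045,0,0.001],[0,0,0]],
    [[-0.0085,0,0.0026],[0,0,0]],
    [[-0.0085,0,0.0041],[0,0,0]],
    [[-0.0085,0,0.0041],[0,0,0]],
    [[-0.0085,0,0.0041],[0,0,0]]
  ]
}}

```text
time_s: 21.9
eef_pos: [0.5873, -0.2234, 0.0522]
eef_rot: [-0.04, -0.642, 0.765, -0.034]
wrist_force: [0.6, 0.9, -3.7]
opening: 0.592
```

```bash
python3 shot.py scene ck 300 230 380 290; python3 shot.py side dk 220 160 300 220; python3 feel.py
```

```text
scale 10.0
21.95 [ 0.5874 -0.2235  0.0523] 0.5905330018922104
scale 10.0
22.0 [ 0.5874 -0.2236  0.0524] 0.5875069151123508
58.931 +- 0.049 [58.96 58.71 59.15 59.19 58.92 58.89 59.1  59.14 58.76 58.79 58.71 58.85] [ 0.03  0.14 -3.06] 22.6 [ 0.5874 -0.2235  0.0523]
```

View pics/ck_z.png

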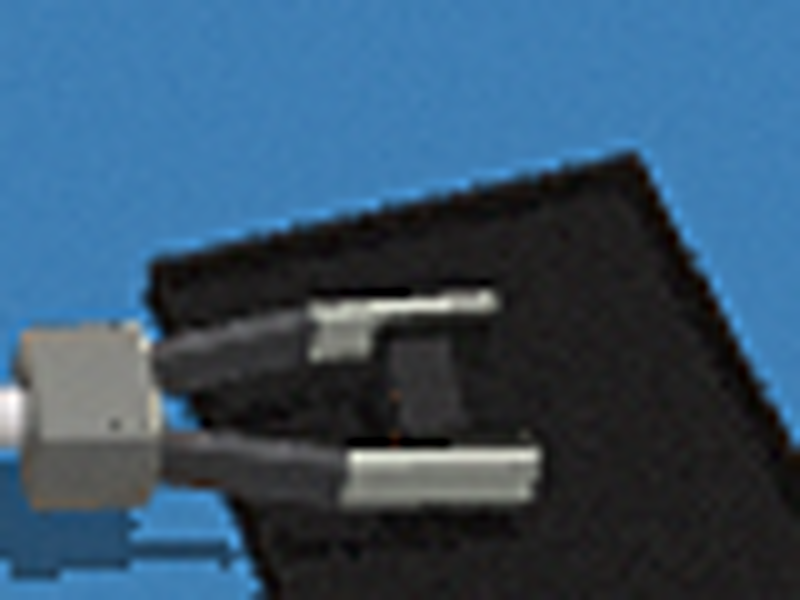

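View pics/dk_z.png

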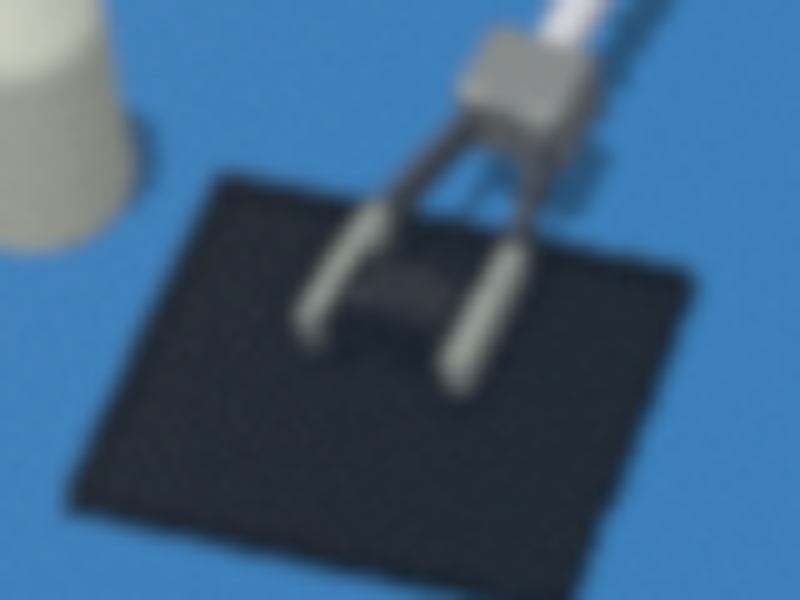

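>>> {"api": "step_arm", "payload": {
  "plan": [
    [[-0.0002,0,0.002],[0,0,0]],
    [[-0.0004,0,0.0035],[0,0,0]],
    [[-0.0004,0,0.0035],[0,0,0]]
  ]
}}

```text
time_s: 22.9
eef_pos: [0.5871, -0.2232, 0.0483]
eef_rot: [-0.04, -0.642, 0.765, -0.033]
wrist_force: [-0.4, 0.0, -3.3]
opening: 0.59
```

```bash
python3 feel.py
```

```text
59.023 +- 0.042 [59.11 59.29 59.16 59.04 58.81 58.98 58.88 58.86 59.2  59.12 58.98 58.86] [-0.01 -0.25 -2.9 ] 23.5 [ 0.5874 -0.2234  0.0488]
```

>>> {"api": "step_arm", "payload": {
  "plan": [
    [[-0.0002,0,0.0015],[0,0,0]],
    [[-0.0002,0,0.0015],[0,0,0]],
    [[-0.0002,0,0.0015],[0,0,0]]
  ]
}}

```text
time_s: 23.8
eef_pos: [0.5873, -0.2234, 0.0472]
eef_rot: [-0.04, -0.642, 0.765, -0.034]
wrist_force: [0.4, 0.0, -2.6]
opening: 0.586
```

```bash
python3 feel.py
```

```text
58.989 +- 0.074 [59.09 58.87 59.02 59.13 58.88 59.14 58.86 58.75 58.79 59.49 58.52 59.33] [ 0.13  0.17 -3.09] 24.4 [ 0.5874 -0.2234  0.0473]
```

>>> {"api": "step_arm", "payload": {
  "plan": [
    [[-0.0002,0,0.0015],[0,0,0]],
    [[-0.0002,0,0.0015],[0,0,0]],
    [[-0.0002,0,0.0015],[0,0,0]]
  ]
}}

```text
time_s: 24.7
eef_pos: [0.5874, -0.2233, 0.0457]
eef_rot: [-0.04, -0.642, 0.765, -0.034]
wrist_force: [-0.1, 0.5, -3.1]
opening: 0.588
```

```bash
python3 feel.py; python3 shot.py scene cl 300 230 380 290; python3 shot.py side dl 220 160 300 220
```

```text
58.976 +- 0.071 [58.89 59.37 58.86 59.09 59.41 58.93 58.4  58.9  58.93 58.92 58.91 59.09] [ 0.19  0.14 -2.67] 25.3 [ 0.5874 -0.2233  0.0458]
scale 10.0
25.35 [ 0.5874 -0.2233  0.0458] 0.5882566797862515
scale 10.0
25.4 [ 0.5874 -0.2233  0.0458] 0.5915833959189735
```

View pics/cl_z.png

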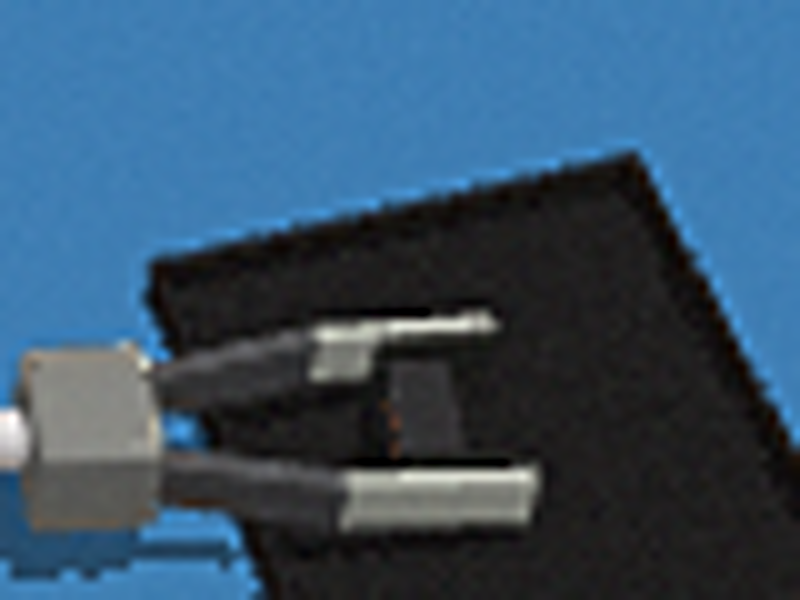

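View pics/dl_z.png

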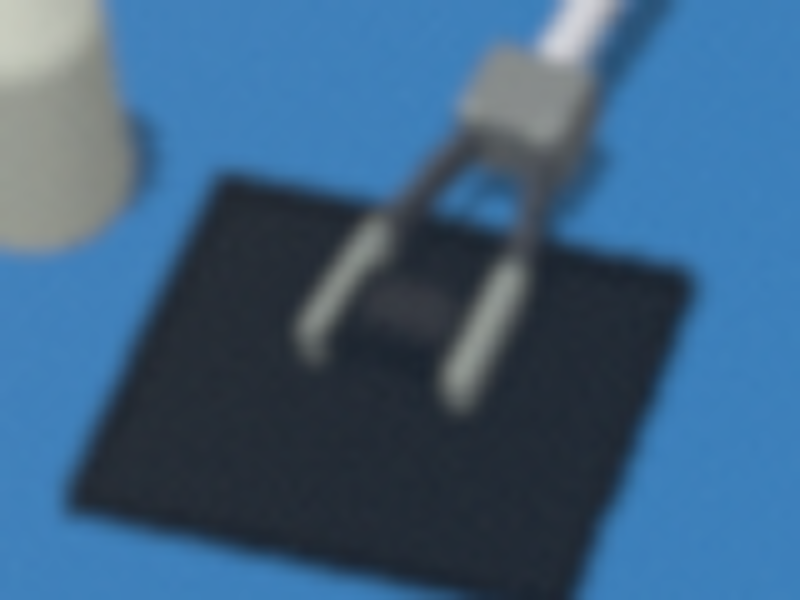

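>>> {"api": "step_arm", "payload": {
  "plan": [
    [[-0.0002,0,0.0015],[0,0,0]],
    [[-0.0002,0,0.0015],[0,0,0]],
    [[-0.0002,0,0.0015],[0,0,0]]
  ]
}}

```text
time_s: 25.7
eef_pos: [0.5875, -0.2234, 0.0443]
eef_rot: [-0.04, -0.642, 0.765, -0.034]
wrist_force: [0.5, -1.2, -1.7]
opening: 0.593
```

```bash
python3 feel.py
```

```text
59.016 +- 0.071 [58.43 58.78 59.04 58.9  58.99 58.95 58.9  59.31 59.33 59.27 59.08 59.21] [ 0.08 -0.45 -2.2 ] 26.3 [ 0.5874 -0.2233  0.0443]
```

>>> {"api": "step_arm", "payload": {
  "plan": [
    [[0,0,0],[0,0,0]],
    [[0,0,0],[0,0,0]]
  ],
  "fingers": 60.5
}}

```text
time_s: 26.5
eef_pos: [0.5873, -0.2232, 0.0441]
eef_rot: [-0.04, -0.642, 0.765, -0.033]
wrist_force: [0.5, -0.5, -1.9]
opening: 0.609
```

>>> {"api": "step_arm", "payload": {
  "plan": [
    [[0,0,0],[0,0,0]],
    [[0,0,0],[0,0,0]]
  ],
  "fingers": 63
}}

```text
time_s: 26.7
eef_pos: [0.5873, -0.2232, 0.0441]
eef_rot: [-0.04, -0.642, 0.765, -0.034]
wrist_force: [0.4, -0.4, -3.1]
opening: 0.632
```

>>> {"api": "step_arm", "payload": {
  "plan": [
    [[0,0,0],[0,0,0]],
    [[0,0,0],[0,0,0]],
    [[0,0,0],[0,0,0]]
  ],
  "fingers": 69
}}

```text
time_s: 27.0
eef_pos: [0.5874, -0.2233, 0.0443]
eef_rot: [-0.04, -0.642, 0.765, -0.034]
wrist_force: [0.3, -1.0, -3.2]
opening: 0.689
```

```bash
python3 shot.py scene cm 300 230 380 290; python3 shot.py side dm 220 160 300 220; python3 feel.py
```

```text
scale 10.0
27.05 [ 0.5874 -0.2233  0.0443] 0.6928264734960551
scale 10.0
27.1 [ 0.5874 -0.2233  0.0443] 0.6906819425975186
68.985 +- 0.066 [69.07 68.66 68.65 69.06 69.18 69.36 68.88 68.6  69.21 69.09 69.03 69.03] [-0.08 -0.16 -2.51] 27.7 [ 0.5874 -0.2233  0.0443]
```

View pics/cm_z.png

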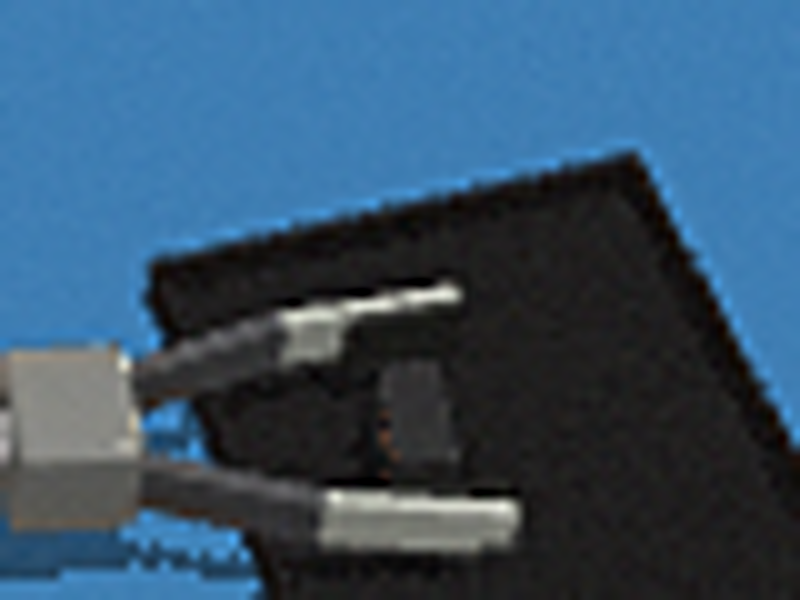

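View pics/dm_z.png

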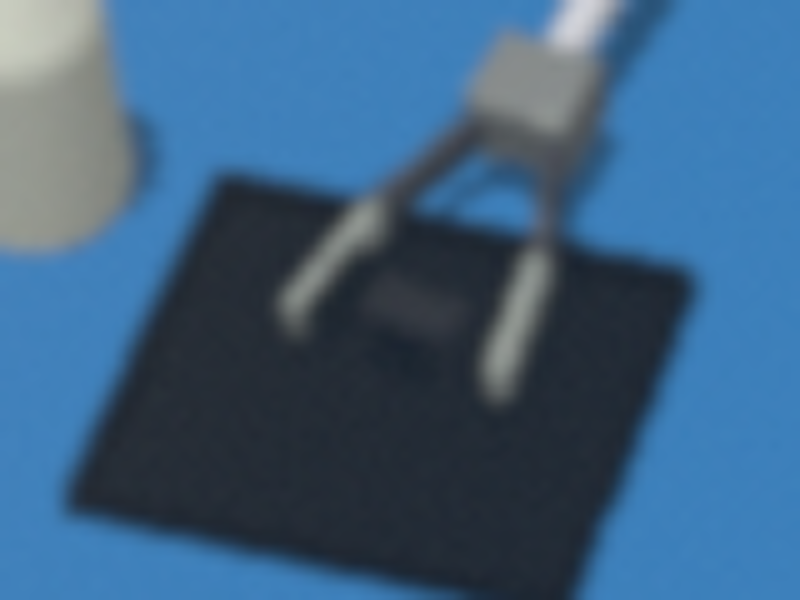

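>>> {"api": "step_arm", "payload": {
  "plan": [
    [[0.0005,0,-0.004],[0,0,0]],
    [[0.0013,0,-0.012],[0,0,0]],
    [[0.0023,0,-0.022],[0,0,0]],
    [[0.003,0,-0.03],[0,0,0]],
    [[0.003,0,-0.03],[0,0,0]]
  ]
}}

```text
time_s: 28.2
eef_pos: [0.5888, -0.2238, 0.0768]
eef_rot: [-0.039, -0.642, 0.765, -0.035]
wrist_force: [-0.5, 0.3, -1.1]
opening: 0.687
```

```bash
python3 shot.py scene cn 230 190 430 340; python3 go.py .561 -.373 .05 -100; python3 -c "
from h import *
s=viewer.get_calibration('scene')
for u,v in [(162,346),(197,350),(232,348),(102,393),(190,355)]: print(plane(s,u,v,0.0))"
```

```text
scale 4.0
28.25 [ 0.5882 -0.2236  0.0759] 0.6897606873284013
t 28.25 pos [ 0.5882 -0.2236  0.0759] psi -100.01 q [-0.5   0.47  1.59 -0.11  1.04  1.3 ] F [-0.05  0.18 -3.51] op 0.6898
shift [0.1483 0.001  0.0417] turn [-0.14 -6.05 -0.01]
[ 0.72636771 -0.31700421  0.        ]
[ 0.75381217 -0.26085453  0.        ]
[ 0.76970191 -0.20365189  0.        ]
[ 0.78003047 -0.40949943  0.        ]
[ 0.75934739 -0.2730406   0.        ]
```

View pics/cn_z.png

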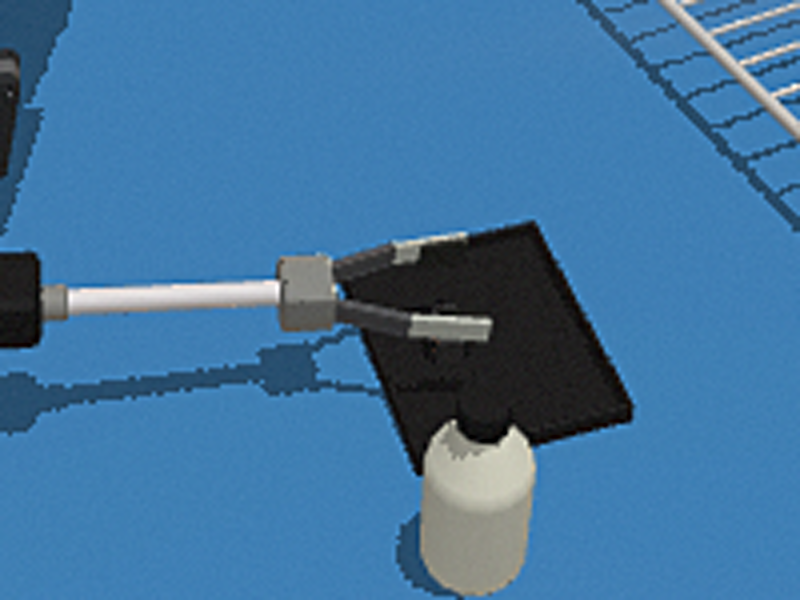

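```bash
python3 go.py .535 -.35 .06 -100
```

```text
t 28.25 pos [ 0.5882 -0.2236  0.0759] psi -100.01 q [-0.5   0.47  1.59 -0.11  1.04  1.3 ] F [-0.05  0.18 -3.51] op 0.6898
shift [0.1313 0.0305 0.0298] turn [-0.14 -6.05 -0.01]
```

>>> {"api": "step_arm", "payload": {
  "plan": [
    [[0.012,0.002,0.001],[0,0,0]],
    [[0.04,0.009,0.006],[0,0,0]],
    [[0.075,0.017,0.013],[0,-1.5,0]],
    [[0.106,0.025,0.022],[0,-3.5,0]],
    [[0.131,0.03,0.03],[0,-6,0]]
  ]
}}

```text
time_s: 28.75
eef_pos: [0.5332, -0.3512, 0.0577]
eef_rot: [0.0, -0.643, 0.766, 0.001]
wrist_force: [0.6, -0.2, -3.2]
opening: 0.69
```

>>> {"api": "step_arm", "payload": {
  "plan": [
    [[0,0,0],[0,0,0]],
    [[0,0,0],[0,0,0]],
    [[0,0,0],[0,0,0]]
  ]
}}

```text
time_s: 29.05
eef_pos: [0.5344, -0.3488, 0.0579]
eef_rot: [-0.0, -0.643, 0.766, 0.0]
wrist_force: [-0.6, 0.8, -2.2]
opening: 0.693
```

```bash
python3 shot.py scene co 160 170 420 350; python3 go.py .535 -.35 .02 -100;python3 shot.py side do 190 20 350 220
```

```text
scale 3.076923076923077
29.1 [ 0.5348 -0.3484  0.058 ] 0.6908771091441203
t 29.1 pos [ 0.5348 -0.3484  0.058 ] psi -99.94 q [-0.76  0.52  1.55 -0.    1.07  0.98] F [-1.22  0.82 -0.98] op 0.6909
shift [ 0.0015 -0.0005  0.038 ] turn [0.03 0.01 0.06]
scale 3.0
29.15 [ 0.535  -0.3482  0.0582] 0.6903272861879612
```

View pics/co_z.png

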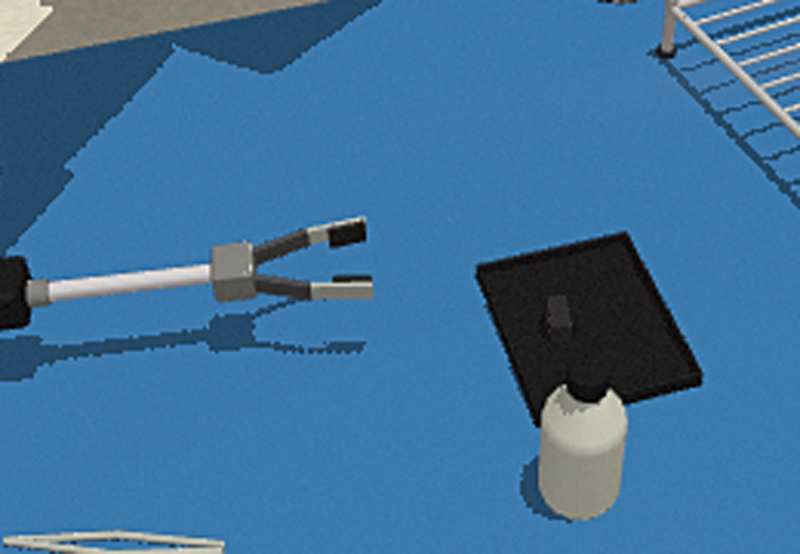

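View pics/do_z.png

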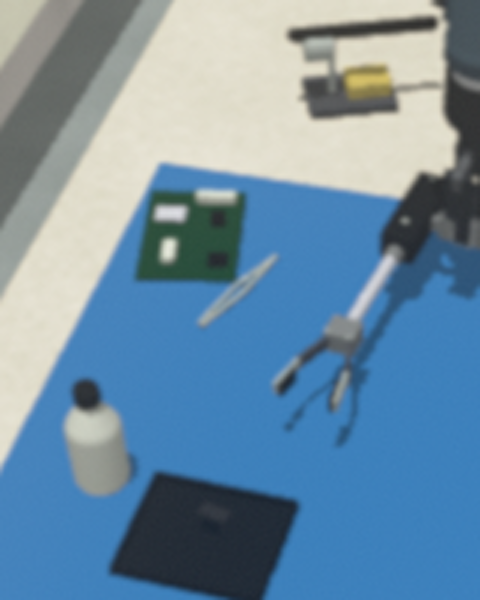

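>>> {"api": "step_arm", "payload": {
  "plan": [
    [[0,0,0.008],[0,0,0]],
    [[0,0,0.018],[0,0,0]],
    [[0,0,0.028],[0,0,0]],
    [[0,0,0.036],[0,0,0]],
    [[0,0,0.039],[0,0,0]]
  ]
}}

```text
time_s: 29.65
eef_pos: [0.5339, -0.3485, 0.0174]
eef_rot: [-0.0, -0.643, 0.766, 0.001]
wrist_force: [-0.2, -0.2, -2.2]
opening: 0.694
```

>>> {"api": "step_arm", "payload": {
  "plan": [
    [[0,0,0.001],[0,0,0]],
    [[0,0,0.003],[0,0,0]],
    [[0,0,0.004],[0,0,0]]
  ]
}}

```text
time_s: 29.95
eef_pos: [0.5349, -0.3496, 0.0155]
eef_rot: [0.0, -0.643, 0.766, -0.0]
wrist_force: [-0.6, 0.1, -2.8]
opening: 0.688
```

>>> {"api": "step_arm", "payload": {
  "plan": [
    [[0,0,0.001],[0,0,0]],
    [[0,0,0.002],[0,0,0]],
    [[0,0,0.002],[0,0,0]]
  ]
}}

```text
time_s: 30.25
eef_pos: [0.5347, -0.3493, 0.0132]
eef_rot: [-0.0, -0.643, 0.766, 0.0]
wrist_force: [0.4, -0.1, -3.6]
opening: 0.692
```

```bash
python3 feel.py
```

```text
68.897 +- 0.064 [69.18 68.78 68.67 69.1  68.59 69.03 68.6  68.71 69.11 68.76 69.19 69.03] [-0.02  0.03 -2.88] 30.85 [ 0.5347 -0.3493  0.0133]
```

>>> {"api": "step_arm", "payload": {
  "plan": [
    [[0,0,0.001],[0,0,0]],
    [[0,0,0.0015],[0,0,0]],
    [[0,0,0.0015],[0,0,0]]
  ]
}}

```text
time_s: 31.15
eef_pos: [0.5346, -0.3492, 0.0116]
eef_rot: [-0.0, -0.643, 0.766, 0.0]
wrist_force: [-0.2, -0.0, -3.0]
opening: 0.688
```

>>> {"api": "step_arm", "payload": {
  "plan": [
    [[0,0,0.001],[0,0,0]],
    [[0,0,0.001],[0,0,0]],
    [[0,0,0.001],[0,0,0]]
  ]
}}

```text
time_s: 31.45
eef_pos: [0.5348, -0.3494, 0.0109]
eef_rot: [0.0, -0.643, 0.766, -0.0]
wrist_force: [-0.9, -0.5, -2.1]
opening: 0.692
```

```bash
python3 feel.py;python3 shot.py scene cp 120 170 320 320
```

```text
69.188 +- 0.063 [69.72 69.2  68.81 69.2  69.15 69.41 69.15 69.16 69.31 69.18 68.95 69.02] [-0.2  -0.14 -2.02] 32.05 [ 0.5347 -0.3494  0.0108]
scale 4.0
32.1 [ 0.5347 -0.3494  0.0108] 0.6871138959626018
```

View pics/cp_z.png

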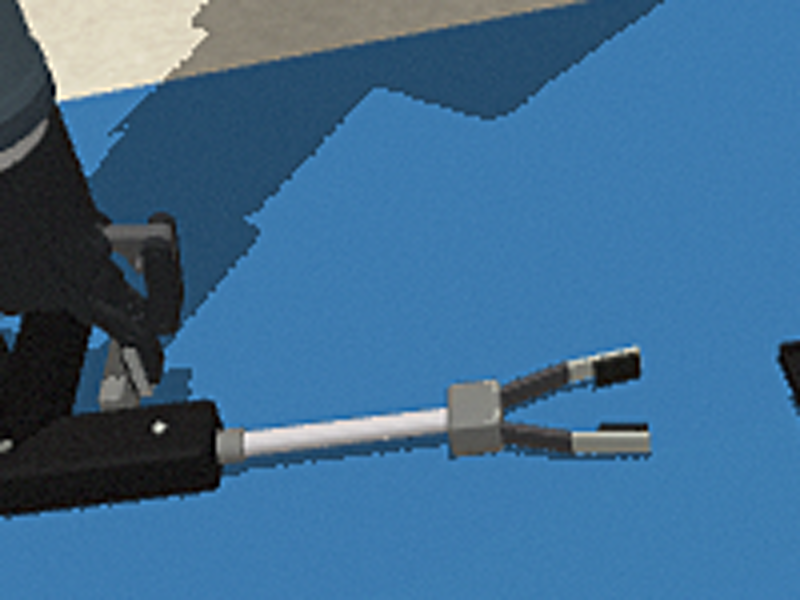

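>>> {"api": "step_arm", "payload": {
  "plan": [
    [[0,0,0.001],[0,0,0]],
    [[0,0,0.001],[0,0,0]],
    [[0,0,0.001],[0,0,0]]
  ]
}}

```text
time_s: 32.4
eef_pos: [0.5348, -0.3494, 0.0099]
eef_rot: [0.0, -0.643, 0.766, -0.0]
wrist_force: [0.9, -0.2, -0.9]
opening: 0.693
```

>>> {"api": "step_arm", "payload": {
  "plan": [
    [[0,0,0],[0,0,0]],
    [[0,0,0],[0,0,0]],
    [[0,0,0],[0,0,0]],
    [[0,0,0],[0,0,0]],
    [[0,0,0],[0,0,0]]
  ],
  "fingers": 100
}}

```text
time_s: 32.9
eef_pos: [0.5348, -0.3494, 0.0098]
eef_rot: [0.0, -0.643, 0.766, -0.0]
wrist_force: [0.5, 0.2, 0.7]
opening: 0.997
```

```bash
python3 feel.py;python3 shot.py wrist wp
```

```text
100.058 +- 0.06 [100.08  99.92 100.28 100.27 100.07  99.79 100.34  99.91  99.76  99.79
 100.29 100.19] [ 0.22  0.04 -0.12] 33.5 [ 0.5347 -0.3494  0.0098]
33.55 [ 0.5347 -0.3493  0.0097] 0.9991585354609992
```

View pics/wp.png

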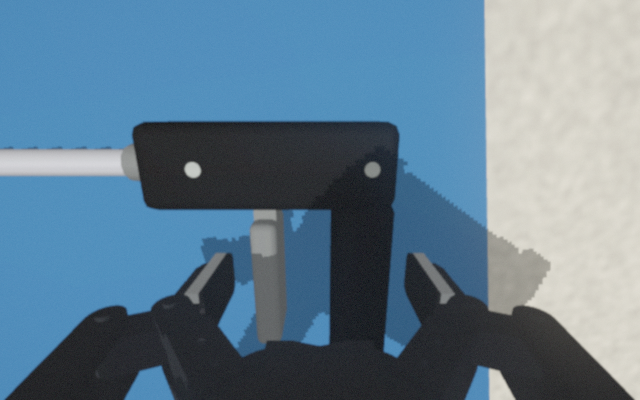

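Fingers are open with a gap on both sides of the grip. I'll raise straight up and check.

>>> {"api": "step_arm", "payload": {
  "plan": [
    [[0,0,-0.015],[0,0,0]],
    [[0,0,-0.045],[0,0,0]],
    [[0,0,-0.085],[0,0,0]],
    [[0,0,-0.12],[0,0,0]],
    [[0,0,-0.14],[0,0,0]]
  ]
}}

```text
time_s: 34.05
eef_pos: [0.5361, -0.3505, 0.155]
eef_rot: [0.0, -0.643, 0.766, -0.003]
wrist_force: [1.2, -0.0, -0.1]
opening: 1.002
```

>>> {"api": "step_arm", "payload": {
  "plan": [
    [[0,0,0],[0,0,0]],
    [[0,0,0],[0,0,0]],
    [[0,0,0],[0,0,0]]
  ]
}}

```text
time_s: 34.35
eef_pos: [0.5339, -0.3486, 0.1484]
eef_rot: [-0.0, -0.643, 0.766, 0.001]
wrist_force: [-1.1, 0.3, -0.3]
opening: 0.999
```

```bash
python3 shot.py scene cq; python3 shot.py side dq;python3 shot.py wrist wq
python3 - <<'E'
from h import *
np.set_printoptions(precision=4,suppress=True)
for n in("scene","side"):
    c=viewer.get_calibration(n); viewer.camera(n)
    for t in("transformer_c","tray","capacitor","flux_bottle","solder_spool"):
        for k in nets.boxes_of(t,n)[:1]:
            e=k["extent"]; print(n,t,np.round(e,1),round(k["score"],2),plane(c,(e[0]+e[2])/2,(e[1]+e[3])/2,0.012)[:2])
E
```

```text
34.4 [ 0.5339 -0.3485  0.1481] 1.0004814518217382
34.45 [ 0.5339 -0.3486  0.148 ] 1.0028454221726895
34.5 [ 0.534  -0.3487  0.1481] 0.9975661868800739
scene transformer_c [336.8 263.1 344.9 283. ] 0.71 [0.6846 0.0306]
scene tray [315.8 244.9 388.4 304.1] 0.62 [0.6955 0.0505]
scene capacitor [462.5 233.9 476.8 245.8] 0.49 [0.689  0.3318]
scene flux_bottle [333.7 286.3 366.  340.2] 0.63 [0.7784 0.0113]
scene solder_spool [348.7 142.3 374.5 172.7] 0.86 [0.313  0.2392]
side tray [225.2 174.6 292.7 223. ] 0.82 [0.6867 0.0549]
side capacitor [215.9 283.9 227.9 301. ] 0.45 [0.6879 0.3238]
side flux_bottle [211.3 146.9 232.8 189.9] 0.76 [ 0.8114 -0.0217]
side solder_spool [378.8 267.3 412.8 307. ] 0.79 [0.3223 0.225 ]
```

View pics/cq.png

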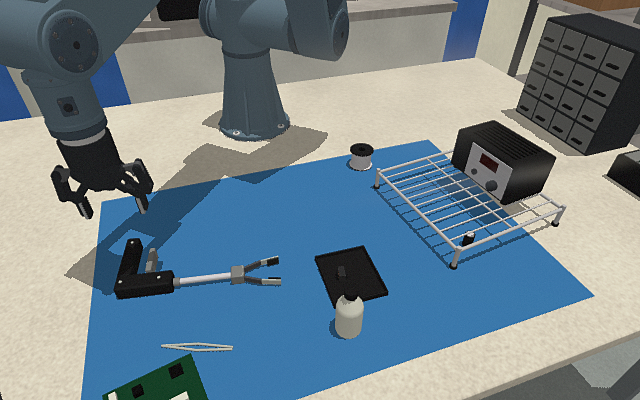

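View pics/dq.png

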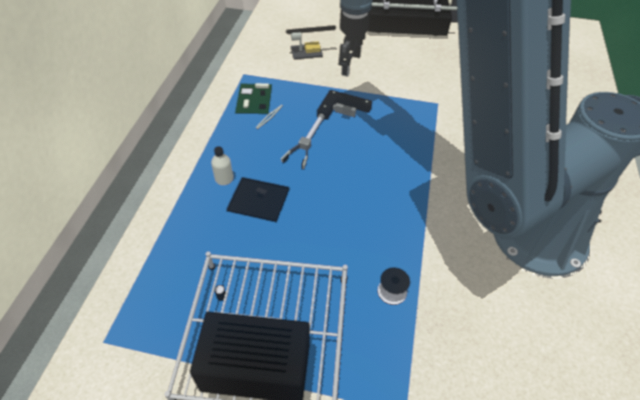

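View pics/wq.png

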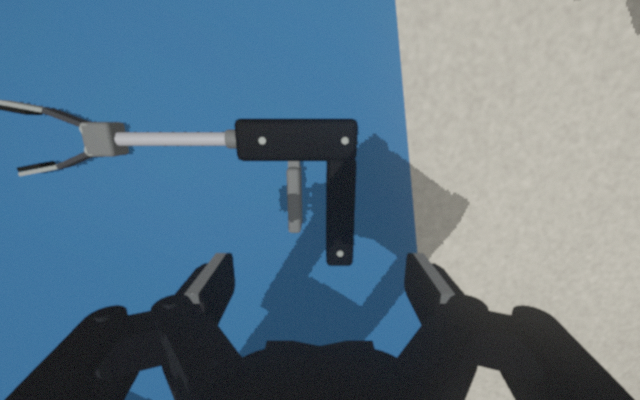

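```bash
python3 -c "
from bench import ticket; print(ticket.hand_in())"
```

```text
the job is handed in; nothing more can be done
None
```

The transformer is in the tray and the reacher lies flat on the bench. I handed the job in at about 34.6 s of the 64 s allowed; no verdict is reported.

**What I did:** I took the reacher by its handle and trigger and turned its open jaws to a heading of about 60°, so they lined up with the transformer's long axis. I slid them under the riser and around the transformer. I squeezed in small steps to about 59% finger opening, then pulled back 15 mm to check that the transformer followed, and drew it out. I lowered it into the tray nose-down until the wrist felt the first contact, and let go. I then laid the reacher down clear of the tray and riser and raised the arm.

**Last checks:**
- **Transformer:** it is inside the tray, about 6 mm and 17 mm from its middle in x and y. That comes from the scene camera, and the side picture also shows it there; the network missed it in the side view.
- **Reacher:** it looks flat, with its jaw tips roughly 75 mm short of the tray by my placing numbers. The wrist carried no load after I let go.
- **Capacitor, flux bottle and spool:** in each camera they are within about 5 mm of their first readings.

**Weak points:**
- **Pinch force:** I never measured the jaw force directly. I estimate 2 to 2.5 N from the finger opening and the given jaw geometry; the finger readings showed no clear moment of contact.
- **Pressing on the bench:** while squeezing, the fingers pressed the reacher onto the bench with about 8 N, and I relieved it by raising the arm 2 mm.
- **Heights in the tray:** camera-measured rim heights came out 4 to 7 mm low there, so I set the transformer down by wrist force instead.

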